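# Load the paint shaker and put it in gear

### The job

The paint shaker on the class table has been left in gear: first lift the lock collar on its lever and bring the lever through the gate to the near side (out of gear), letting the collar drop home. Then stand every lidded paint tub upright in a deck pocket of its own and turn the controller's dial until its pointer is on the long thick mark. Only then lift the collar again and push the lever through the gate to the far side, so it is in gear with the collar dropped home; leave the can, brush glass and bowl where they stand.

Things in the scene. Friction and masses are not known exactly. Their poses are not given: they have to be found in the camera images.
- lever (a joint): gated gear lever, a 14 mm steel rod reaching 153 mm from its pivot, swinging in the shaker's x-z plane. rad: 0 upright, negative leans to the shaker's -x (near the robot: out of gear), positive to +x (far side: in gear); stops at -0.42 and +0.42. Stays where it is left (about 2 N at the collar moves it). With the collar down the gate blocks it at about -0.24 and +0.24.
- collar (a joint): lock collar, a ribbed black sleeve 34 mm in diameter, 73 mm long, that slides on the lever rod. m: 0 fully down (home), 0.020 fully lifted, away from the pivot along the rod. A spring pushes it down with 4 N (home) to 7 N (lifted). Its cross pin clears the gate only when lifted at least 0.015; let go past the gate, it drops home by itself. Pushing the held collar swings the lever.
- collar_grip (a point): grip point on the rod's axis, 12 mm below the collar's top: 117 mm from the pivot when home; moves with collar and lever. The rod's round end stands 36 mm beyond it when the collar is home, 16 mm when lifted. z is along the rod away from the pivot, y the hinge axis: pads closing along y let the sleeve pivot between them as the lever swings.
- lever_pivot (a point): the lever's hinge point, in the gearbox (80 mm wide in y, 186 mm in x, top 10 mm above this point). Axes are the shaker's: x away from the robot at yaw 0, y the hinge axis.
- gate: steel gate, fixed on the shaker; origin at the lever pivot. Two plates 20 to 26 mm either side of the lever plane, 120 mm long in x, up to 45 mm above the pivot, with central teeth up to 74 mm above it. The collar's steel cross pin (10 mm thick, 60 mm long in y, 66 mm from the pivot when home) rides over the plates and is stopped by the teeth.
- shaker: paint shaker, fixed, 186 x 265 x 85 mm without the lever; origin at the centre of its underside on the table. Its -y side is the loading deck, its +y side the gearbox with the lever.
- deck (a point): centre of the deck's floor, 42 mm above the table; axes as the shaker's. The deck is a 186 x 186 mm aluminium tray with a 19 mm high rim and 19 mm high cross dividers (4 mm thick) making 2 x 2 pockets of 87 x 87 mm.
- dial (a joint): speed dial, rad, 0 to 5.2, growing clockwise seen from above. Eleven marks 0.52 apart start at 0; the long thick mark (18 x 5 mm, the fifth one clockwise counting the first) is at 2.08. It turns easily (0.04 N m) and stays where it is left.
- dial_grip (a point): point on the dial's axis inside its black bar grip (56 mm long, 16 mm wide, 28 mm high; on a flat disc; this point is 7 mm below its top, 21 mm above the disc and 88 mm above the table). x runs along the bar towards the white pointer line, z up.
- controller: speed controller box, fixed, 130 x 120 x 55 mm, with the dial in the middle of its top; origin at the centre of its underside.
- pocket0 (a point): centre of the floor of one deck pocket, 87 x 87 mm, 19 mm deep; near (-x), -y in the shaker's frame
- pocket1 (a point): centre of the floor of one deck pocket, 87 x 87 mm, 19 mm deep; near (-x), +y (beside the gearbox) in the shaker's frame
- pocket2 (a point): centre of the floor of one deck pocket, 87 x 87 mm, 19 mm deep; far (+x), -y in the shaker's frame
- pocket3 (a point): centre of the floor of one deck pocket, 87 x 87 mm, 19 mm deep; far (+x), +y (beside the gearbox) in the shaker's frame
- tub0: lidded paint tub, plain white with a grey lid, a cylinder 60 mm in diameter and 50 mm high, about 0.2 kg; origin at the centre of its underside, z up. May be absent.
- tub1: lidded paint tub, plain white with a grey lid, a cylinder 60 mm in diameter and 50 mm high, about 0.2 kg; origin at the centre of its underside, z up. May be absent.
- tub2: lidded paint tub, plain white with a grey lid, a cylinder 60 mm in diameter and 50 mm high, about 0.2 kg; origin at the centre of its underside, z up. May be absent.
- tub3: lidded paint tub, plain white with a grey lid, a cylinder 60 mm in diameter and 50 mm high, about 0.2 kg; origin at the centre of its underside, z up. May be absent.
- drink_can: bystander: drinks can, 62 mm in diameter, 115 mm high, origin underneath
- brush_glass: bystander: glass with brushes, 80 mm wide, about 190 mm high, origin underneath
- water_pot: bystander: white bowl, 90 mm wide, 70 mm high, origin underneath
Mind the look-alikes: they are no part of the job. Leave any green or yellow look-alike of the tub2 alone.

How it is judged:
By the outcome, as a careful person would: the job done as asked, in the order asked, and still so for the second after the job is handed in, with the robot touching nothing.
Of tub0, tub1, tub2, tub3 only 2 to 4 are there at a start; the rules pass over those that are not, and their reading is None.
At some moment in a run one of tub0, tub1, tub2, tub3 may be knocked a few centimetres aside while the robot is not near it.
Once in a run the grip may slacken for a moment while it holds something.
It also fails if it takes over 208 s, if anything falls off the work surface, if the arm or the gripper's body presses on something with over 40 N, if the wrist force passes 120 N, or if a joint passes its speed limit or range.

### The arm

A 6-joint arm with a two-finger parallel gripper is mounted at the origin on the work surface. World frame = base frame: x ahead of the robot, y to its left, z up, the work surface at z = 0. Lengths are in m, angles in rad, forces in N, time in s.
With the tool pointing down it reaches from about 0.35 to 0.775 m from the base axis. Payload 7.3 kg.
Tool frame: the origin (TCP) lies at the very end of the fingers, on their centre line; the grasp point (between the pads) lies 19 mm behind it; z points along the fingers, y is the line along which they close (so a half turn about z gives the same grasp; the last joint's range is limited). The gripper opens to 92 mm and grips with 3 to 60 N. Pads are 19 mm wide; open, the fingers measure 130 mm over their backs; the gripper's body (75 mm by 190 mm) begins 47 mm behind the grasp point.
Start: joints at [1.133, 0.342, 1.524, -0, 1.275, -0.146], TCP at [0.151, 0.503, 0.197] pointing down, gripper open.
Joint ranges: [-2.53, 2.53], [-0.77, 2.02], [0.04, 2.7], [-1, 4.14], [0.28, 2.66], [-3.11, 3.11]. Speed limits (rad/s): [2.57, 2.57, 3.14, 3.14, 3.14, 3.14].

### API

Orientations are given as [roll, pitch, yaw] about the fixed x, y, z axes, in that order (R = Rz(yaw) Ry(pitch) Rx(roll)).
In Python, from cell import status, imaging, ctrl gives the robot as it stands.
- The arm moves only by the tool send_rows, never from a script. Its argument "deltas" is a list that holds one entry, the list of rows, each a list of 5 numbers: the opening, from 0 (shut) to 1 (fully open), then the shift along the tool's x, y, z in cm, then the turn about the tool's z in degrees. In form: [[[claw, tx, ty, tz, spin], ...]]. A call has 1 to 20 rows; each row shifts and turns the commanded pose from where the row before left it, along the tool's axes as they then stand; what a row does not reach is not made up. A row lasts 1/8 s, in which the tool goes at most 62.5 mm and 10.7 degrees, less where a joint would pass 70% of its speed; a pose out of reach is approached as far as the arm can. A call is refused whole if a number of a shift passes 6.25 or a number of a turn 10.7, either way. A call with a gripper value outside its range is refused whole. The fingers move at their own pace and stop on an object; "squeeze" is the grip in N (left out, the last holds). Time passes only in rows, so rows that do not move let the fingers close. It gives the time, the measured TCP pose, the force, the opening and the grip force at its end, in the units of the state.
- status.read_state(): the state, without advancing time (a new reading comes with each control period).
- imaging.camera(name): name is "scene" or "top"; returns a dict with "pixels" (480x640x3 uint8, red, green, blue), "depth" (480x640 float32, m along the optical axis (not along the pixel's ray), 0 where there is no reading), "intrinsics" (3x3 intrinsics, pixels), "T" (4x4, takes a point from camera to world coordinates). Camera axes: x right, y up, looking along -z (the intrinsics and any distortion apply to the point x, -y, -z); pixel columns grow to the right and rows downward; lengths in m; the calibration is good to about 2 mm. A picture is of the moment at which its call begins.
- ctrl.finish_job(): hands the job in; it is judged then, once.
The state is a dict: "time": time; "q": joint angles; "joint_vel": joint speeds; "joint_torque": joint torques, N m; "tool_pos": TCP position; "orientation": TCP orientation; "ft_force": force on the tool from outside, world axes, zero at the start; "moment": the same for the moment, N m; "grip_width": finger opening in m; "grasp_force": force on a finger pad.
Only numpy, scipy, OpenCV 4.12 (cv2) and the standard library are available. Lean on these libraries where they do the work, as an engineer would, in place of code of your own. Each camera call takes 0.05 s, during which the arm holds its last target. There are 200 camera calls.

## Working session

There is one attempt and no reset: what is moved stays moved. The work goes in short steps, Python scripts to look and compute and a tool call to move; the robot and the scene stay as the last step left them, time stands still between calls to the robot, and variables do not carry over. Pictures are saved under pics/ and viewed, at most 14 in all, crops included, and the job is handed in when it is done.

Besides the shell and the picture viewer there is one more tool, called after "Request:" as a command line: name --argument value ..., lists and objects as JSON in quotes. send_rows: Moves the arm, as the interface text tells. Its arguments: {"type":"object","properties":{"deltas":{"type":"array"},"squeeze":{"type":"number"}},"required":["deltas"]}

```bash
ls; mkdir -p pics; python3 - <<'E'
from cell import status, imaging
import cv2,numpy as np
s=status.read_state(); print(s)
for n in("scene","top"):
    c=imaging.camera(n); cv2.imwrite(f"pics/{n}0.png",c["pixels"][:,:,::-1]); np.savez(f"{n}0.npz",**c); print(n,c["intrinsics"],c["T"].round(4), [k for k in c])
E
```

```text
pics
{'time': 0.0, 'q': array([ 1.13300739e+00,  3.42735689e-01,  1.52504601e+00, -1.08106413e-05,
        1.27539099e+00, -1.45982726e-01]), 'joint_vel': array([ 0.00052576,  0.00075547,  0.00106128, -0.00057888, -0.00122491,
       -0.00073442]), 'joint_torque': array([-9.04145622e-05, -4.31248248e+01, -2.44221747e+01,  7.16794655e-02,
        5.61040943e-02, -1.67104563e-04]), 'tool_pos': array([0.15080728, 0.50238775, 0.19632815]), 'orientation': array([-3.14002792e+00, -2.19611651e-04,  2.84978943e+00]), 'ft_force': array([ 0.3852344 , -0.44194696,  0.3610122 ]), 'moment': array([ 0.03056738, -0.03092554,  0.01467562]), 'grasp_force': 0.0, 'grip_width': 0.09165495547939112}
scene [[596.72519088   0.         315.09672972]
 [  0.         596.72519088 238.74226811]
 [  0.           0.           1.        ]] [[-0.4022 -0.737   0.5432  1.4489]
 [ 0.9155 -0.3308  0.2291  0.3462]
 [ 0.0109  0.5894  0.8077  1.3967]
 [ 0.      0.      0.      1.    ]] ['pixels', 'depth', 'intrinsics', 'T']
top [[494.19764539   0.         309.86250028]
 [  0.         494.19764539 240.23757373]
 [  0.           0.           1.        ]] [[ 6.6200e-02  9.7180e-01 -2.2640e-01  3.7960e-01]
 [-9.9780e-01  6.4400e-02 -1.5200e-02 -2.1100e-02]
 [-2.0000e-04  2.2690e-01  9.7390e-01  1.1421e+00]
 [ 0.0000e+00  0.0000e+00  0.0000e+00  1.0000e+00]] ['pixels', 'depth', 'intrinsics', 'T']
```

View pics/scene0.png

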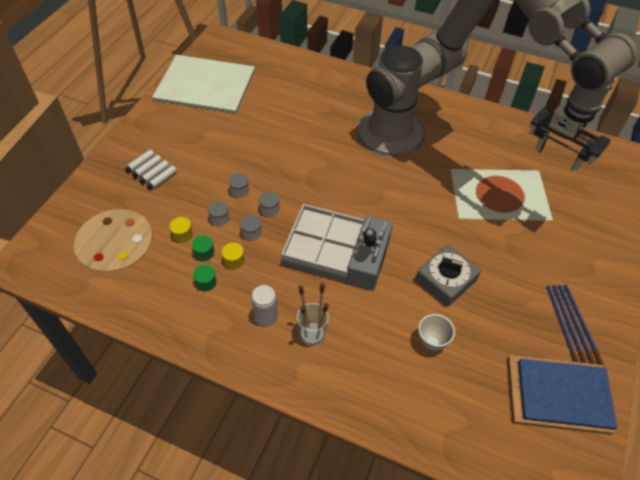

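View pics/top0.png

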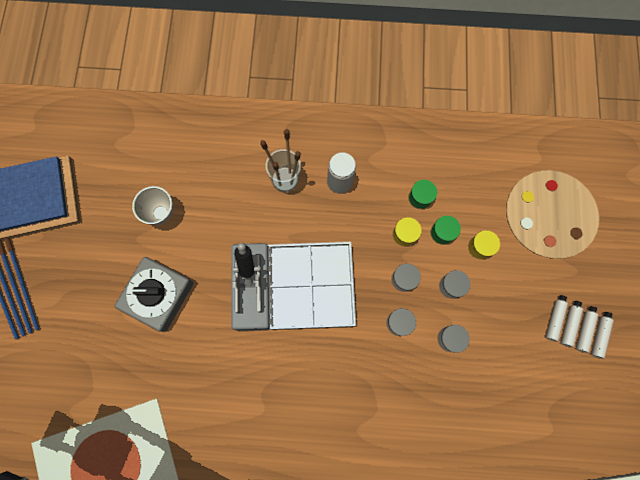

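The scene shows four grey-lidded tubs in the top view at (407,277), (455,284), (402,322) and (455,338). The things that could be taken for them are green (424,194) and (447,230), yellow (408,231) and (486,243), and the can at (342,170). The shaker is at (293,286) with its lever leaning up in the image (+x, in gear). The dial is at (152,292) with its pointer to the left.

```bash
cat > h.py <<'E'
import numpy as np, cv2
from cell import status, imaging
def cam(n):
    c=imaging.camera(n); c["n"]=n; return c
def ray(c,u,v):
    K=c["intrinsics"]; d=np.array([(u-K[0,2])/K[0,0],-(v-K[1,2])/K[1,1],-1.0])
    return c["T"][:3,3], c["T"][:3,:3]@d
def onz(c,u,v,z):
    o,d=ray(c,u,v); return o+d*(z-o[2])/d[2]
def cloud(c):
    K=c["intrinsics"]; v,u=np.mgrid[:480,:640]; D=c["depth"]
    P=np.stack([(u-K[0,2])/K[0,0]*D,-(v-K[1,2])/K[1,1]*D,-D],-1)
    return P@c["T"][:3,:3].T+c["T"][:3,3]
def proj(c,p):
    q=(np.asarray(p)-c["T"][:3,3])@c["T"][:3,:3]; K=c["intrinsics"]
    return K[0,0]*q[0]/-q[2]+K[0,2], K[1,1]*q[1]/q[2]+K[1,2]
def twoview(c1,p1,c2,p2):
    o1,d1=ray(c1,*p1);o2,d2=ray(c2,*p2)
    A=np.stack([d1,-d2],1);t=np.linalg.lstsq(A,o2-o1,rcond=None)[0]
    a,b=o1+t[0]*d1,o2+t[1]*d2; return (a+b)/2,np.linalg.norm(a-b)
def tubs(c,zlo=.04,zhi=.115):
    """grey flat discs of tub size in the top view"""
    P=cloud(c); hsv=cv2.cvtColor(c["pixels"],cv2.COLOR_RGB2HSV)
    m=((hsv[...,1]<50)&(hsv[...,2]>70)&(hsv[...,2]<170)&(P[...,2]>zlo)&(P[...,2]<zhi)).astype(np.uint8)
    m=cv2.morphologyEx(m,cv2.MORPH_OPEN,np.ones((5,5)))
    n,l,s,ce=cv2.connectedComponentsWithStats(m); out=[]
    for i in range(1,n):
        z=np.median(P[...,2][l==i]); 
        if 350<s[i,4]<1200: out.append((ce[i].round(1),s[i,2:].tolist(),onz(c,*ce[i],z).round(4)))
    return out
E
python3 - <<'E'
from h import *
c=cam("top"); s=cam("scene")
for t in tubs(c): print(t)
P=cloud(c); z=P[...,2]
hsv=cv2.cvtColor(c["pixels"],cv2.COLOR_RGB2HSV)
# shaker/controllers: components of height>35mm not wood
m=((z>.035)).astype(np.uint8)
n,l,st,ce=cv2.connectedComponentsWithStats(m)
for i in range(1,n):
    if st[i,4]>200: print(i,st[i],ce[i].round(1),"zmax",z[l==i].max().round(3),np.median(z[l==i]).round(3))
# rects
for lab,(u,v) in {"tray":(311,310),"ctrl":(137,310)}.items():
    pass
i=l[250,340] or l[244,300]
q=P[(l==l[300,350])|(l==l[300,240])]
for name,lo,hi,lab in(("deckrim",.056,.066,l[244,300]),("gearbox",.078,.09,l[244,300])):
    k=(l==lab)&(z>lo)&(z<hi); r=cv2.minAreaRect(P[k][:,:2].astype(np.float32)*1000); print(name,k.sum(),r)
k=(z>.048)&(z<.06)&(l==l[310,140]); r=cv2.minAreaRect(P[k][:,:2].astype(np.float32)*1000); print("ctrl",k.sum(),r)
a=cv2.resize(c["pixels"][230:340,100:270,::-1],None,fx=4,fy=4,interpolation=cv2.INTER_CUBIC)
b=cv2.resize(s["pixels"][160:270,170:280,::-1],None,fx=4,fy=4,interpolation=cv2.INTER_CUBIC)
cv2.imwrite("pics/c1.png",cv2.resize(a,(680,440))); cv2.imwrite("pics/c2.png",cv2.resize(np.hstack([b,cv2.resize(s["pixels"][200:300,340:490,::-1],(660,440))]),(800,320)))
E
```

```text
(array([406.6, 276.4]), [26, 26, 536], array([ 0.5651, -0.225 ,  0.0502]))
(array([456.4, 283.3]), [26, 26, 542], array([ 0.5569, -0.3357,  0.0502]))
(array([249.5, 310.6]), [36, 49, 1001], array([0.4637, 0.1132, 0.0854]))
(array([402. , 321.8]), [27, 26, 544], array([ 0.4642, -0.2171,  0.0502]))
(array([455.4, 338.1]), [27, 27, 570], array([ 0.4369, -0.3334,  0.05  ]))
357 [ 260  129   41   60 1044] [282.  163.2] zmax 1.142 0.092
423 [327 153  28  37 836] [340.6 170.8] zmax 1.142 0.113
430 [   0  157   66   73 3526] [ 30.  192.8] zmax 1.142 0.039
470 [411 180  26  26 521] [423.4 192. ] zmax 1.142 0.05
481 [132 187  41  39 676] [149.9 203.6] zmax 1.142 0.06
530 [395 217  26  27 540] [407.3 230.2] zmax 1.142 0.05
531 [433 216  28  26 547] [446.5 228.3] zmax 1.142 0.05
559 [472 231  28  26 565] [485.5 243.4] zmax 1.142 0.05
583 [  231   242   124    89 10396] [291.2 286.1] zmax 1.142 0.045
619 [ 114  257   77   75 3276] [152.  293.9] zmax 1.142 0.057
632 [393 264  27  26 563] [406.3 276.6] zmax 1.142 0.05
649 [443 271  27  26 578] [455.9 283.6] zmax 0.056 0.05
710 [388 309  28  27 598] [401.5 321.9] zmax 1.142 0.05
737 [441 325  28  28 621] [454.7 338.4] zmax 1.142 0.05
deckrim 924 ((528.07275390625, 24.557174682617188), (186.55770874023438, 259.0418701171875), 5.89525842666626)
gearbox 2028 ((518.1489868164062, 119.44026947021484), (186.15447998046875, 79.0401611328125), 5.757576942443848)
ctrl 2394 ((490.34710693359375, 338.1123046875), (120.86417388916016, 130.06637573242188), 66.99412536621094)
```

View pics/c1.png

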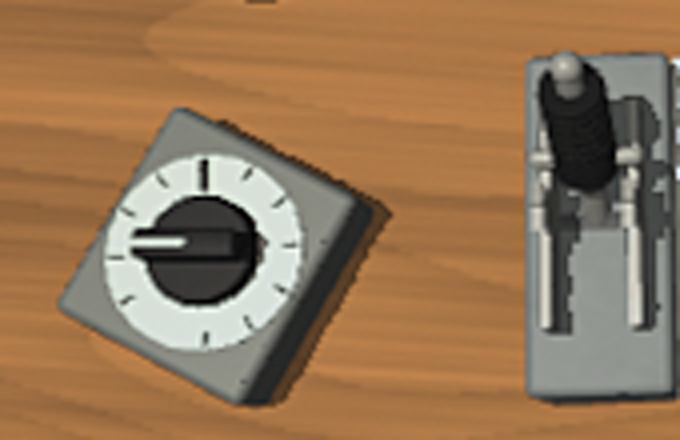

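View pics/c2.png

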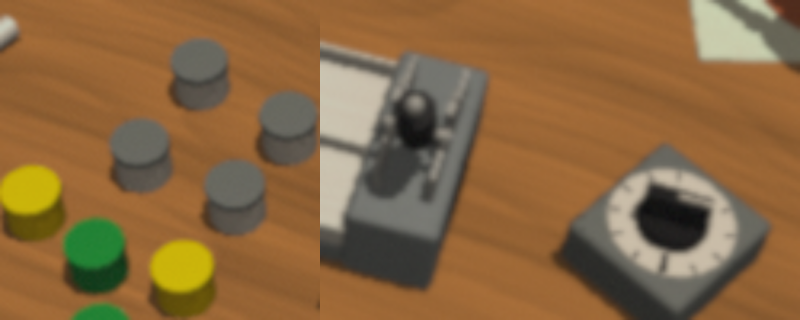

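The crops confirm it: the four grey-lidded tubs are grouped apart from the green and yellow ones. The dial's pointer is to the left in crop 1 (133–185,242) and the thick mark is at the top (205,175), so it needs about a quarter turn clockwise. The lever tip is at (566,65), the far side.

```bash
cat >> h.py <<'E'
PSI=0.102
PIV=np.array([.518,.1192,.075])
def sh(x,y,z=0):  # shaker-axes offset from pivot -> world
    c,s=np.cos(PSI),np.sin(PSI); return PIV+np.array([c*x-s*y,s*x+c*y,z])
def grip(a,r): return sh(r*np.sin(a),0,r*np.cos(a))
def go(xyz,yaw=None):
    s=status.read_state(); p=s["tool_pos"]; y=s["orientation"][2]
    d=np.asarray(xyz)-p; 
    for nm,yy in(("now",y),)+((("tgt",yaw),) if yaw is not None else ()):
        print(nm,"tool dxyz cm",np.round(100*np.array([d[0]*np.cos(yy)+d[1]*np.sin(yy),d[0]*np.sin(yy)-d[1]*np.cos(yy),-d[2]]),2),
          "" if yaw is None else ("spin",np.degrees((y-yaw+np.pi)%(2*np.pi)-np.pi).round(1)))
E
python3 - <<'E'
from h import *
c=cam("top"); s=cam("scene")
P=cloud(c)
for nm,a,r in(("tip",.42,.153),("tip",.3,.153),("piv",0,.01)): print(nm,a,np.round(proj(c,grip(a,r)),1),np.round(proj(s,grip(a,r)),1))
print("scene tip by gray blob: ")
k=(P[...,2]>.15)&(np.hypot(P[...,0]-.55,P[...,1]-.12)<.08)&(P[...,2]<.3); print(k.sum(), P[k][P[k][:,2].argmax()])
t=P[k]; print("top pts",t[t[:,2]>.195].mean(0), "axis pts by z:"); 
for z in(.15,.17,.19,.205): q=t[abs(t[:,2]-z)<.008]; print(z,len(q),q.mean(0).round(4))
# dial
cr=lambda x,y:(100+x/4,230+y/4)
p1=onz(c,*cr(133,242),.095);p2=onz(c,*cr(185,242),.095);mk=onz(c,*cr(205,175),.067)
k=(P[...,2]>.085)&(P[...,2]<.105)&(np.hypot(P[...,0]-.49,P[...,1]-.338)<.05)
r=cv2.minAreaRect(P[k][:,:2].astype(np.float32)*1000); print("bar",k.sum(),r,P[k].mean(0).round(4))
cen=P[k].mean(0)
zz=P[...,2]; k2=(np.hypot(P[...,0]-.49,P[...,1]-.338)<.045); print("disc z",np.percentile(zz[k2],[10,50,90]).round(4))
print("ptr",p1,p2,np.degrees(np.arctan2(*(p1-p2)[1::-1])),"mark",mk, np.degrees(np.arctan2(mk[1]-.338,mk[0]-.4903)))
go([.566,.124,.25],np.pi+PSI)
E
```

```text
tip 0.42 [240.8 243.4] [369.4 232. ]
tip 0.3 [240.3 251.5] [371.4 225.2]
piv 0 [249.1 285. ] [371.3 243.2]
scene tip by gray blob: 
469 [0.57591274 0.1279867  0.21883509]
top pts [0.56536851 0.1242858  0.20321014] axis pts by z:
0.15 54 [0.5314 0.1196 0.153 ]
0.17 85 [0.5452 0.1202 0.1699]
0.19 177 [0.5608 0.1229 0.1921]
0.205 92 [0.5637 0.1235 0.2023]
bar 218 ((490.1876525878906, 338.2303466796875), (16.546701431274414, 57.66080093383789), 3.648414134979248) [0.4903 0.3369 0.0947]
disc z [0.0553 0.0619 0.0944]
ptr [0.48874029 0.36246549 0.095     ] [0.49056871 0.3348968  0.095     ] 93.79443143890128 mark [0.5309432  0.33866051 0.067     ] 0.9310562379522045
now tool dxyz cm [-50.64 -24.33  -5.32] ('spin', np.float64(-22.6))
tgt tool dxyz cm [-37.43 -41.9   -5.32] ('spin', np.float64(-22.6))
```

Request:
send_rows --deltas '[[[1,0,0,-1.8,-7.53],[1,0,0,-1.8,-7.53],[1,0,0,-1.77,-7.53],[1,-3.09,-3.49,0,0],[1,-3.09,-3.49,0,0],[1,-3.09,-3.49,0,0],[1,-3.09,-3.49,0,0],[1,-3.09,-3.49,0,0],[1,-3.09,-3.49,0,0],[1,-3.09,-3.49,0,0],[1,-3.09,-3.49,0,0],[1,-3.09,-3.49,0,0],[1,-3.09,-3.49,0,0],[1,-3.09,-3.49,0,0],[1,-3.09,-3.49,0,0],[1,0,0,0,0]]]'

```text
time: 2.3
tool_pos: [0.5643, 0.1218, 0.2497]
orientation: [-3.141, -0.001, -3.043]
ft_force: [-1.0, 0.2, -0.9]
grip_width: 0.0917
grasp_force: 0.0
```

Request:
send_rows --deltas '[[[1,0.2,0.19,2.8,0],[1,0,0,2.9,0],[1,0,0,2.9,0],[1,0,0,0,0],[0.3,0,0,0,0],[0.3,0,0,0,0],[0.3,0,0,0,0],[0.3,0,0,0,0],[0.3,0,0,0,0],[0.3,0,0,0,0]]]' --squeeze 45

```text
time: 3.55
tool_pos: [0.5605, 0.1257, 0.1647]
orientation: [-3.141, 0.0, -3.039]
ft_force: [-0.1, -2.8, 0.2]
grip_width: 0.0362
grasp_force: 1.6
```

Request:
send_rows --deltas '[[[0,0,0,0,0],[0,0,0,0,0],[0,0,0,0,0],[0,0,0,0,0]]]' --squeeze 45

```text
time: 4.05
tool_pos: [0.561, 0.1231, 0.1682]
orientation: [-3.137, 0.002, -3.04]
ft_force: [-15.2, -10.4, 28.1]
grip_width: 0.0033
grasp_force: 39.8
```

```bash
python3 - <<'E'
from h import *
s=status.read_state(); print(s["tool_pos"],s["grip_width"],s["grasp_force"],s["ft_force"])
c=cam("scene"); im=c["pixels"][170:290,300:460,::-1]; cv2.imwrite("pics/g1.png",cv2.resize(im,(800,600)))
P=PIV
g=s["tool_pos"]+[0,0,.019]; d=g-PIV; print("r,angle",np.hypot(d[0]*np.cos(PSI)+d[1]*np.sin(PSI),d[2]),np.arctan2(d[0]*np.cos(PSI)+d[1]*np.sin(PSI),d[2]),"lat",-d[0]*np.sin(PSI)+d[1]*np.cos(PSI))
E
```

```text
[0.56097423 0.12310366 0.16816583] 0.003328218090544425 39.784525277791545 [-15.23872547 -10.43706516  28.09722867]
r,angle 0.1201788427742915 0.3672332343438239 lat -0.0004923993204042627
```

View pics/g1.png

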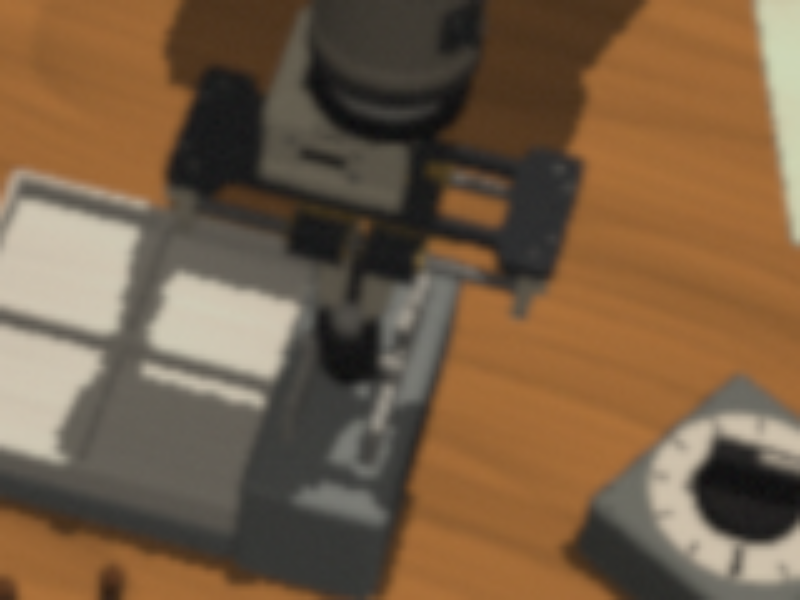

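The fingers slipped off the collar on its near side (collar at (345,345) in the crop, beyond the fingertips). I'll open, back off and re-measure the lever.

Request:
send_rows --deltas '[[[1,0,0,0,0],[1,0,0,0,0],[1,0,0,0,0],[1,0,0,0,0],[1,0,0,-3,0],[1,0,0,-5,0],[1,6,0,0,0],[1,6,0,0,0],[1,6,0,0,0],[1,0,0,0,0]]]'

```text
time: 5.35
tool_pos: [0.3776, 0.1073, 0.2446]
orientation: [3.141, -0.002, -3.039]
ft_force: [1.0, 0.3, 1.0]
grip_width: 0.0913
grasp_force: 0.0
```

```bash
python3 - <<'E'
from h import *
s=status.read_state(); print(s["time"],s["tool_pos"],s["ft_force"])
c=cam("top");d=cam("scene")
a=c["pixels"][225:345,220:300,::-1];b=d["pixels"][190:290,330:400,::-1]
cv2.imwrite("pics/l2.png",np.hstack([cv2.resize(a,(400,600),interpolation=cv2.INTER_CUBIC),cv2.resize(b,(400,571),interpolation=cv2.INTER_CUBIC)[:571] if 0 else cv2.resize(b,(400,600),interpolation=cv2.INTER_CUBIC)]))
E
```

```text
5.35 [0.37755384 0.10732577 0.24459951] [0.98549192 0.29289293 1.02442939]
```

View pics/l2.png

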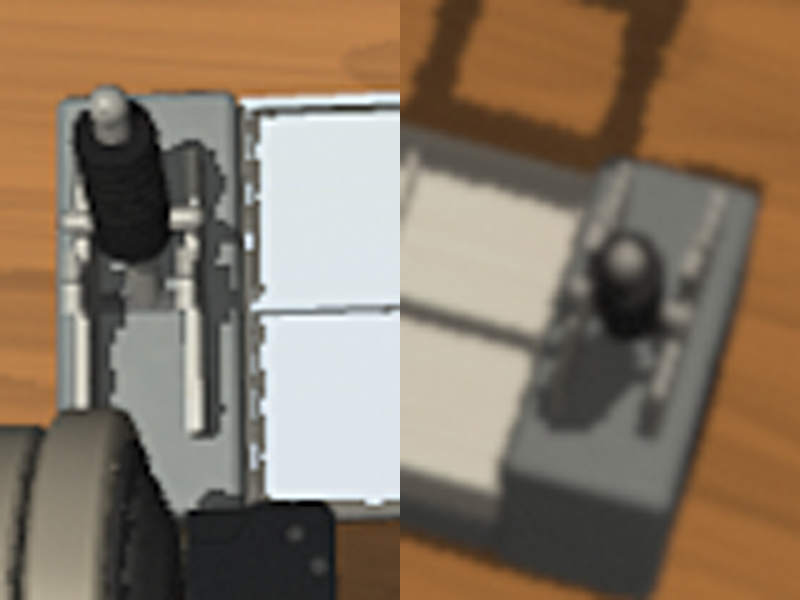

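The top view (left half) shows the tip at (110,103), i.e. top pixel (242,245.6). The scene view (right half) shows it at (628,255), i.e. pixel (369.9,232.5). I'll triangulate from these.

```bash
python3 - <<'E'
from h import *
c=cam("top");d=cam("scene")
p,e=twoview(c,(242,245.6),d,(369.9,232.5)); q=p-PIV
u=q[0]*np.cos(PSI)+q[1]*np.sin(PSI); print(p,e,"r",np.hypot(u,q[2]),"ang",np.arctan2(u,q[2]),"lat",-q[0]*np.sin(PSI)+q[1]*np.cos(PSI))
for a in(.36,.42): print(a,np.round(proj(c,grip(a,.146)),1),np.round(proj(d,grip(a,.146)),1),"pin ends",np.round(proj(c,sh(.066*np.sin(a),.03,.066*np.cos(a))),1),np.round(proj(c,sh(.066*np.sin(a),-.03,.066*np.cos(a))),1))
P=cloud(c); k=(P[...,2]>.079)&(P[...,2]<.092)&(np.hypot(P[...,0]-.55,P[...,1]-.12)<.14)
m=k.astype(np.uint8); print(cv2.minAreaRect(P[k][:,:2].astype(np.float32)*1000))
print(P[243:246,260:300:10].round(3).tolist())
E
```

```text
[0.57690806 0.12485225 0.208603  ] 0.0023617177078366506 r 0.14612230454311353 ang 0.4169629548268468 lat -0.000375339230434305
0.36 [241.  249.3] [370.5 229.4] pin ends [231.4 270.8] [260.6 269.8]
0.42 [241.2 245.6] [369.5 232.7] pin ends [231.5 269.2] [260.6 268.2]
((519.655517578125, 119.56184387207031), (182.77792358398438, 78.8232650756836), 5.9407958984375)
[[[0.631, 0.114, -0.002], [0.632, 0.091, -0.001], [0.634, 0.067, -0.002], [0.636, 0.043, -0.003]], [[0.61, 0.104, 0.085], [0.63, 0.09, 0.001], [0.631, 0.067, -0.001], [0.619, 0.04, 0.062]], [[0.607, 0.104, 0.085], [0.614, 0.084, 0.063], [0.615, 0.062, 0.063], [0.617, 0.039, 0.063]]]
```

Request:
send_rows --deltas '[[[1,-4.7,-0.06,0,0],[1,-4.7,-0.07,0,0],[1,-4.7,-0.06,0,0],[1,-4.7,-0.07,0,0],[1,0,0,0,0],[1,0,0,0,0]]]'

```text
time: 6.3
tool_pos: [0.5687, 0.1241, 0.2436]
orientation: [3.141, -0.002, -3.039]
ft_force: [-0.5, -0.1, 0.5]
grip_width: 0.0915
grasp_force: 0.0
```

```bash
python3 - <<'E'
from h import *
go(grip(.417,.117)-[0,0,.019]); print(status.read_state()["tool_pos"])
E
```

```text
now tool dxyz cm [0.36 0.03 8.06] 
[0.56873616 0.12405025 0.24361979]
```

Request:
send_rows --deltas '[[[1,0.4,0.03,2.8,0],[1,0,0,2.8,0],[1,0,0,2.75,0],[1,0,0,0,0],[0.5,0,0,0,0],[0.42,0,0,0,0],[0.42,0,0,0,0],[0.42,0,0,0,0]]]' --squeeze 10

```text
time: 7.3
tool_pos: [0.5649, 0.124, 0.1617]
orientation: [3.142, 0.001, -3.039]
ft_force: [-0.2, 1.3, 0.6]
grip_width: 0.0566
grasp_force: 0.0
```

Request:
send_rows --deltas '[[[0.3,0,0,0,0],[0.3,0,0,0,0],[0.3,0,0,0,0]]]' --squeeze 15

```text
time: 7.68
tool_pos: [0.5648, 0.1233, 0.1612]
orientation: [-3.14, -0.0, -3.039]
ft_force: [-0.5, -2.9, 0.5]
grip_width: 0.0321
grasp_force: 15.0
```

Request:
send_rows --deltas '[[[0.2,0,0,0,0],[0.2,0,0,0,0],[0.2,0,0,0,0]]]' --squeeze 28

```text
time: 8.05
tool_pos: [0.5648, 0.1234, 0.1612]
orientation: [-3.141, -0.0, -3.039]
ft_force: [-0.4, -4.8, 1.4]
grip_width: 0.031
grasp_force: 28.0
```

Request:
send_rows --deltas '[[[0.2,-0.2,0,-0.44,0],[0.2,-0.2,0,-0.44,0],[0.2,-0.2,0,-0.44,0],[0.2,-0.18,0,-0.43,0],[0.2,0,0,0,0],[0.2,0,0,0,0]]]' --squeeze 30

```text
time: 8.8
tool_pos: [0.5713, 0.1241, 0.1769]
orientation: [-3.141, -0.004, -3.039]
ft_force: [-0.1, -5.2, -6.7]
grip_width: 0.031
grasp_force: 30.0
```

Request:
send_rows --deltas '[[[0.2,0.62,0,-0.3,0],[0.2,0.62,0,-0.24,0],[0.2,0.65,0,-0.2,0],[0.2,0.65,0,-0.16,0],[0.2,0.66,0,-0.13,0],[0.2,0.67,0,-0.1,0],[0.2,0.67,0,-0.07,0],[0.2,0.68,0,-0.03,0],[0.2,0.67,0,0,0],[0.2,0.68,0,0.04,0]]]'

```text
time: 10.05
tool_pos: [0.5067, 0.118, 0.1906]
orientation: [3.141, 0.0, -3.039]
ft_force: [-0.6, 0.5, 0.6]
grip_width: 0.0182
grasp_force: 0.0
```

```bash
python3 - <<'E'
from h import *
s=status.read_state(); print(s["tool_pos"],s["grip_width"],s["grasp_force"])
c=cam("top");d=cam("scene")
a=c["pixels"][225:345,220:300,::-1];b=d["pixels"][190:290,330:400,::-1]
cv2.imwrite("pics/l3.png",np.hstack([cv2.resize(a,(400,600),interpolation=cv2.INTER_CUBIC),cv2.resize(b,(400,600),interpolation=cv2.INTER_CUBIC)]))
E
```

```text
[0.50668405 0.11801397 0.19058735] 0.018166902519013504 0.0
```

View pics/l3.png

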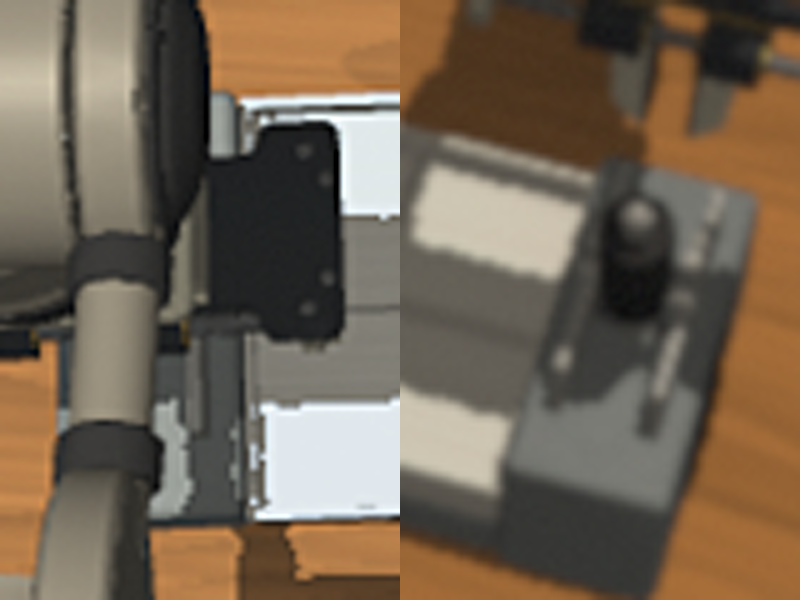

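The pads came off: the scene half shows the lever tip at (638,213), so the lever is still on the far side at about 0.28 and the collar is home. I'll back off, re-measure and regrip lower and better centred.

Request:
send_rows --deltas '[[[1,0,0,-3,0],[1,0,0,-3,0],[1,5,0,0,0],[1,5,0,0,0],[1,5,0,0,0],[1,0,0,0,0]]]' --squeeze 15

```text
time: 10.9
tool_pos: [0.3555, 0.1026, 0.251]
orientation: [3.142, 0.0, -3.039]
ft_force: [0.2, -0.1, -0.1]
grip_width: 0.074
grasp_force: 0.0
```

```bash
cat >> h.py <<'E'
def lever():
    """lever angle from the rod's bright end in the two views"""
    c=cam("top");d=cam("scene");P=cloud(c);pc=[]
    for cm in(c,d):
        best=None; g=cv2.cvtColor(cm["pixels"],cv2.COLOR_RGB2GRAY).astype(float); g=cv2.GaussianBlur(g,(0,0),1)
        L=[]
        for a in np.arange(-.45,.46,.01):
            u,v=proj(cm,grip(a,.146)); L.append(cv2.getRectSubPix(g.astype(np.float32),(3,3),(u,v)).mean()
              - np.mean([cv2.getRectSubPix(g.astype(np.float32),(3,3),proj(cm,grip(a,.12)+k*np.array([-np.sin(PSI),np.cos(PSI),0]))).mean() for k in(0,)]))
        pc.append(np.round(L,0).astype(int))
    return pc
E
python3 - <<'E'
from h import *
print(status.read_state()["tool_pos"])
a=np.arange(-.45,.46,.01)
for L in lever():
    i=np.argsort(-L)[:8]; print([(round(a[j],2),int(L[j])) for j in i])
c=cam("top");d=cam("scene"); P=cloud(c)
k=(P[...,2]>.13)&(P[...,2]<.23)&(np.hypot(P[...,0]-.54,P[...,1]-.12)<.09); t=P[k]
q=t-PIV; print("depth-based top points", t[t[:,2]>t[:,2].max()-.012].mean(0).round(4),len(t))
cv2.imwrite("pics/l4.png",np.hstack([cv2.resize(x,(400,600),interpolation=cv2.INTER_CUBIC) for x in(c["pixels"][225:345,220:300,::-1],d["pixels"][190:290,330:400,::-1])]))
E
```

```text
[0.35549846 0.10263678 0.25099042]
[(np.float64(0.27), 93), (np.float64(0.26), 93), (np.float64(0.28), 90), (np.float64(0.25), 87), (np.float64(0.29), 85), (np.float64(0.24), 80), (np.float64(0.3), 76), (np.float64(0.23), 69)]
[(np.float64(0.28), 59), (np.float64(0.29), 57), (np.float64(0.27), 56), (np.float64(0.3), 54), (np.float64(0.26), 52), (np.float64(0.31), 48), (np.float64(-0.15), 47), (np.float64(-0.16), 47)]
depth-based top points [0.5563 0.1233 0.2201] 625
```

View pics/l4.png

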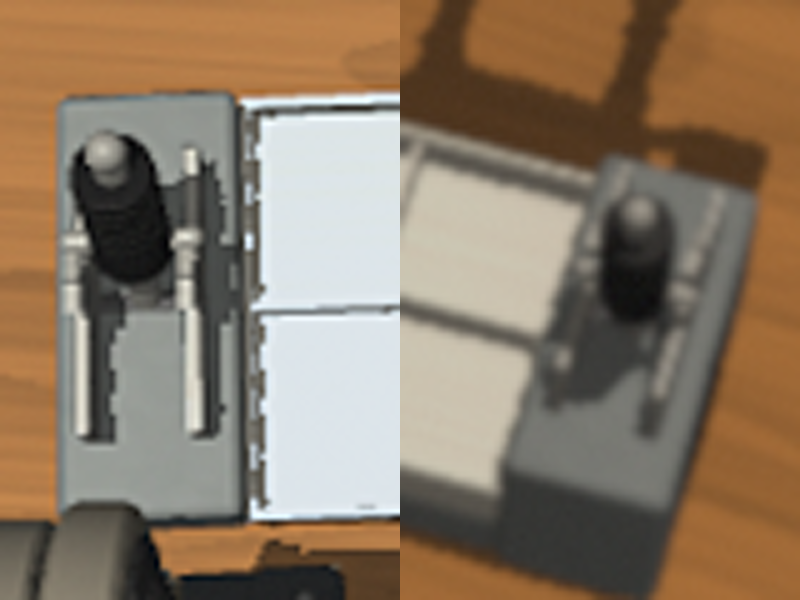

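The lever is at about 0.27 with the tip at (105,152) in the left half, resting against the gate, collar home. I'll regrip lower with more force.

Request:
send_rows --deltas '[[[1,-4.83,0,0,0],[1,-4.83,0,0,0],[1,-4.83,0,0,0],[1,-4.83,0,0,0],[1,0,0,0,0],[1,0,0,2.9,0],[1,0,0,2.9,0],[1,0,0,2.9,0],[1,0,0,0,0],[0.4,0,0,0,0],[0.4,0,0,0,0],[0.4,0,0,0,0]]]' --squeeze 12

```text
time: 12.6
tool_pos: [0.5506, 0.1225, 0.1646]
orientation: [3.142, 0.002, -3.039]
ft_force: [0.3, -0.5, 0.0]
grip_width: 0.0666
grasp_force: 0.0
```

Request:
send_rows --deltas '[[[0.3,0.25,0,0,0],[0.3,0,0,0,0],[0.3,0,0,0,0],[0.3,0,0,0,0],[0.3,0,0,0,0]]]' --squeeze 20

```text
time: 13.22
tool_pos: [0.5477, 0.1216, 0.1637]
orientation: [-3.141, 0.0, -3.039]
ft_force: [-0.3, -5.3, 1.2]
grip_width: 0.0333
grasp_force: 20.0
```

Request:
send_rows --deltas '[[[0.1,0,0,0,0],[0.1,0,0,0,0],[0.1,0,0,0,0]]]' --squeeze 55

```text
time: 13.6
tool_pos: [0.5477, 0.1217, 0.1637]
orientation: [-3.141, 0.0, -3.039]
ft_force: [0.2, -5.7, 0.7]
grip_width: 0.0317
grasp_force: 55.0
```

Request:
send_rows --deltas '[[[0.1,-0.11,-0.1,-0.4,0],[0.1,-0.11,0,-0.4,0],[0.1,-0.11,0,-0.4,0],[0.1,-0.11,0,-0.4,0],[0.1,-0.11,0,-0.4,0],[0.1,0,0,0,0],[0.1,0,0,0,0]]]'

```text
time: 14.48
tool_pos: [0.5525, 0.1219, 0.1833]
orientation: [3.141, -0.002, -3.039]
ft_force: [-2.7, -0.7, -9.1]
grip_width: 0.0314
grasp_force: 55.0
```

Request:
send_rows --deltas '[[[0.1,0.3,0,-0.03,0],[0.1,0.4,0,-0.05,0],[0.1,0.49,0,-0.07,0],[0.1,0.59,0,-0.1,0],[0.1,0.58,0,-0.06,0]]]'

```text
time: 15.1
tool_pos: [0.5299, 0.1195, 0.1872]
orientation: [3.141, 0.002, -3.039]
ft_force: [2.8, 0.5, -7.6]
grip_width: 0.0319
grasp_force: 55.0
```

Request:
send_rows --deltas '[[[0.1,0.59,0,-0.04,0],[0.1,0.59,0,-0.01,0],[0.1,0.59,0,0.01,0],[0.1,0.59,0,0.04,0],[0.1,0.58,0,0.07,0],[0.1,0.59,0,0.09,0],[0.1,0.58,0,0.12,0],[0.1,0.58,0,0.15,0],[0.1,0.5,0,0.15,0],[0.1,0.5,0,0.17,0],[0.1,0.36,0,0.14,0],[0.1,0.37,0,0.15,0],[0.1,0,0,0,0]]]'

```text
time: 16.73
tool_pos: [0.4656, 0.1128, 0.1762]
orientation: [3.142, -0.0, -3.039]
ft_force: [-1.0, -1.2, 0.3]
grip_width: 0.0092
grasp_force: 0.0
```

Request:
send_rows --deltas '[[[1,0,0,-4,0],[1,0,0,-4,0],[1,5,0,0,0],[1,5,0,0,0],[1,0,0,0,0]]]' --squeeze 15

```text
time: 17.35
tool_pos: [0.364, 0.1025, 0.2568]
orientation: [3.141, 0.0, -3.039]
ft_force: [0.1, -0.1, -0.4]
grip_width: 0.0545
grasp_force: 0.0
```

```bash
python3 - <<'E'
from h import *
print(status.read_state()["tool_pos"])
a=np.arange(-.45,.46,.01)
for L in lever():
    i=np.argsort(-L)[:6]; print([(round(a[j],2),int(L[j])) for j in i])
c=cam("top");d=cam("scene")
cv2.imwrite("pics/l5.png",np.hstack([cv2.resize(x,(400,600),interpolation=cv2.INTER_CUBIC) for x in(c["pixels"][225:345,220:300,::-1],d["pixels"][190:290,330:400,::-1])]))
E
```

```text
[0.36404912 0.10253036 0.25675095]
[(np.float64(-0.01), 58), (np.float64(-0.02), 57), (np.float64(0.0), 53), (np.float64(-0.03), 51), (np.float64(0.01), 41), (np.float64(-0.04), 39)]
[(np.float64(0.0), 89), (np.float64(-0.01), 89), (np.float64(-0.02), 88), (np.float64(0.01), 85), (np.float64(-0.03), 83), (np.float64(0.02), 79)]
```

View pics/l5.png

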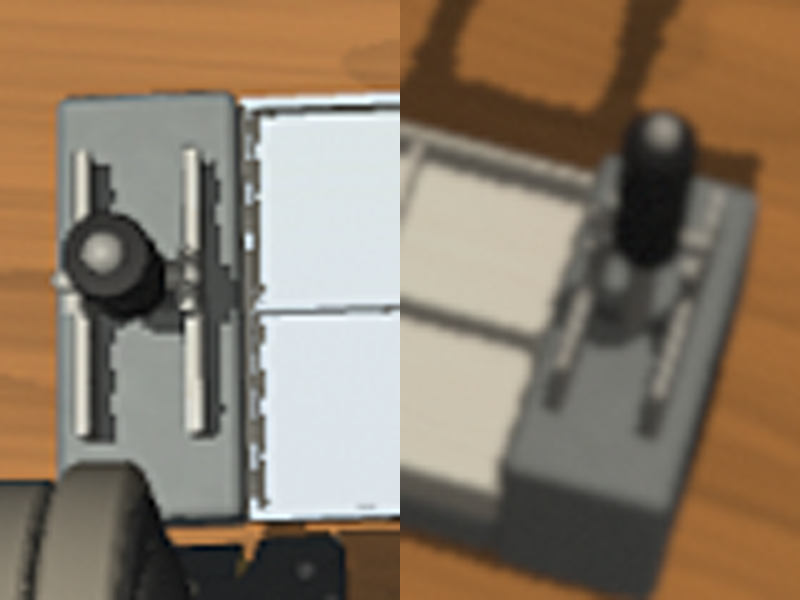

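The lever is now at about −0.01 with its pin resting on the gate teeth (left half tip (102,252); right half tip (660,132)). I'll regrip there and go on to the near side.

Request:
send_rows --deltas '[[[1,-3.84,0.03,0,0],[1,-3.84,0.03,0,0],[1,-3.84,0.02,0,0],[1,-3.84,0.02,0,0],[1,0,0,0,0],[1,0,0,2.5,0],[1,0,0,2.5,0],[1,0,0,2.5,0],[1,0,0,0,0]]]'

```text
time: 18.68
tool_pos: [0.5176, 0.1191, 0.1796]
orientation: [3.141, -0.005, -3.039]
ft_force: [-0.4, -0.3, 0.7]
grip_width: 0.0921
grasp_force: 0.0
```

Request:
send_rows --deltas '[[[0.3,0.1,0,-0.2,0],[0.3,0,0,0,0],[0.3,0,0,0,0],[0.3,0,0,0,0],[0.3,0,0,0,0],[0.3,0,0,0,0],[0.3,0,0,0,0]]]' --squeeze 20

```text
time: 19.55
tool_pos: [0.5182, 0.1185, 0.1833]
orientation: [-3.14, -0.0, -3.039]
ft_force: [-0.5, -2.9, 0.0]
grip_width: 0.0329
grasp_force: 20.0
```

Request:
send_rows --deltas '[[[0.1,0,0,0,0],[0.1,0,0,0,0],[0.1,0,0,0,0]]]' --squeeze 55

```text
time: 19.92
tool_pos: [0.5182, 0.1186, 0.1833]
orientation: [-3.141, 0.0, -3.039]
ft_force: [1.1, -4.9, 0.1]
grip_width: 0.0313
grasp_force: 55.0
```

Request:
send_rows --deltas '[[[0.1,0,-0.05,-0.2,0],[0.1,0,0,-0.2,0],[0.1,0,0,-0.2,0],[0.1,0,0,0,0],[0.1,0.2,0,0,0],[0.1,0.35,0,0,0],[0.1,0.39,0,0.03,0],[0.1,0.39,0,0.04,0]]]'

```text
time: 20.92
tool_pos: [0.5054, 0.1173, 0.1889]
orientation: [-3.142, 0.002, -3.039]
ft_force: [3.8, -3.4, -7.3]
grip_width: 0.031
grasp_force: 55.0
```

Request:
send_rows --deltas '[[[0.1,0.43,0,0.05,0],[0.1,0.44,0,0.06,0],[0.1,0.44,0,0.08,0],[0.1,0.35,0,0.08,0],[0.1,0.35,0,0.09,0]]]'

```text
time: 21.55
tool_pos: [0.4862, 0.1153, 0.1857]
orientation: [-3.141, 0.004, -3.039]
ft_force: [4.4, -3.6, -5.4]
grip_width: 0.0311
grasp_force: 55.0
```

Request:
send_rows --deltas '[[[0.1,0.34,0,0.09,0],[0.1,0.3,0,0.1,0],[0.1,0.29,0,0.1,0],[0.1,0.29,0,0.1,0],[0.1,0,0,0,0]]]'

```text
time: 22.18
tool_pos: [0.474, 0.1141, 0.1819]
orientation: [-3.141, 0.004, -3.039]
ft_force: [4.9, -4.0, -6.7]
grip_width: 0.0307
grasp_force: 55.0
```

Request:
send_rows --deltas '[[[0.1,0.3,0,0.12,0],[0.1,0.3,0,0.12,0],[0.1,0.3,0,0.12,0],[0.1,-0.2,0,0.44,0],[0.1,-0.2,0,0.44,0],[0.1,-0.2,0,0.44,0],[0.1,-0.1,0,0.25,0],[0.1,0,0,0,0]]]'

```text
time: 23.18
tool_pos: [0.4718, 0.1138, 0.1626]
orientation: [-3.141, 0.003, -3.039]
ft_force: [3.0, -4.2, -3.6]
grip_width: 0.0303
grasp_force: 55.0
```

Request:
send_rows --deltas '[[[1,0,0,0,0],[1,0,0,0,0],[1,0,0,0,0],[1,0,0,0,0],[1,0,0,-3.5,0],[1,0,0,-3.5,0]]]'

```text
time: 23.92
tool_pos: [0.4704, 0.114, 0.2325]
orientation: [3.141, -0.001, -3.039]
ft_force: [0.6, 0.9, 0.4]
grip_width: 0.0861
grasp_force: 0.0
```

Request:
send_rows --deltas '[[[0.82,0,0,-2.7,0],[0.82,0,0,0,10],[0.82,0,0,0,10],[0.82,0,0,0,10],[0.82,0,0,0,10],[0.82,0,0,0,10],[0.82,0,0,0,10],[0.82,0,0,0,10],[0.82,0,0,0,10],[0.82,0,0,0,10],[0.82,-5,0,0,0],[0.82,-5,0,0,0],[0.82,-5,0,0,0],[0.82,0,0,0,0]]]'

```text
time: 25.68
tool_pos: [0.4862, -0.038, 0.2586]
orientation: [-3.141, 0.0, 1.669]
ft_force: [0.5, -0.4, -0.3]
grip_width: 0.0751
grasp_force: 0.0
```

```bash
python3 - <<'E'
from h import *
s=status.read_state(); print(s["tool_pos"],s["orientation"],s["q"][5])
a=np.arange(-.45,.46,.01)
for L in lever():
    i=np.argsort(-L)[:6]; print([(round(a[j],2),int(L[j])) for j in i])
c=cam("top");d=cam("scene")
for t in tubs(c): print(t)
cv2.imwrite("pics/m1.png",np.hstack([cv2.resize(c["pixels"][180:400,200:500,::-1],(440,323)),cv2.resize(d["pixels"][180:300,310:430,::-1],(323,323))]))
E
```

```text
[ 0.48624267 -0.03805     0.2585746 ] [-3.14127563e+00  1.29453440e-04  1.66874828e+00] -0.3331364497858523
[(np.float64(-0.36), 82), (np.float64(-0.37), 79), (np.float64(-0.35), 77), (np.float64(-0.38), 71), (np.float64(-0.34), 68), (np.float64(-0.39), 58)]
[(np.float64(-0.37), 88), (np.float64(-0.39), 87), (np.float64(-0.36), 87), (np.float64(-0.38), 87), (np.float64(-0.4), 86), (np.float64(-0.35), 86)]
(array([248.2, 259.6]), [32, 41, 749], array([0.5733, 0.1264, 0.0852]))
(array([406.3, 276.4]), [26, 26, 511], array([ 0.565 , -0.2241,  0.0501]))
(array([456.5, 283.4]), [26, 26, 539], array([ 0.5568, -0.3358,  0.0503]))
(array([401.6, 321.4]), [27, 26, 537], array([ 0.465 , -0.2161,  0.05  ]))
(array([455.1, 338.2]), [27, 27, 588], array([ 0.4367, -0.3326,  0.0502]))
```

View pics/m1.png

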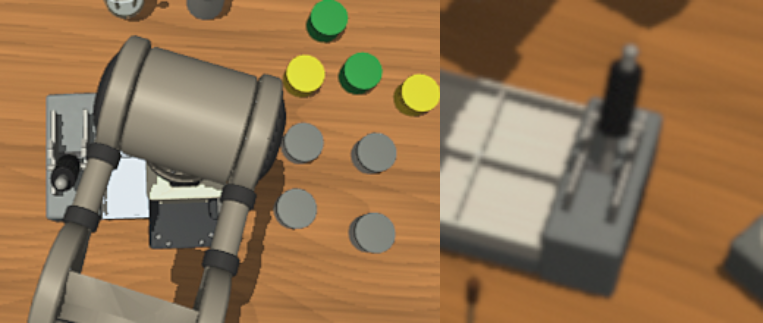

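The lever now leans near (tip at (62,180) left, (628,55) right) at about −0.37, with the collar home. All four tubs are still in place. Next is the first tub, at (0.465,−0.216).

Request:
send_rows --deltas '[[[0.82,-3.5,-0.77,0,0],[0.82,-3.5,-0.77,0,0],[0.82,-3.5,-0.77,0,0],[0.82,-3.5,-0.77,3,0],[0.82,-3.5,-0.77,5,0],[0.82,0,0,5,0],[0.82,0,0,5,0],[0.82,0,0,0,0],[0.82,0,0,0,0]]]'

```text
time: 27.0
tool_pos: [0.4671, -0.2133, 0.0806]
orientation: [3.14, 0.001, 1.675]
ft_force: [-1.0, -0.2, -0.0]
grip_width: 0.0754
grasp_force: 0.0
```

Request:
send_rows --deltas '[[[0.82,-0.25,-0.23,2,0],[0.82,0,0,2,0],[0.82,0,0,1.75,0],[0.82,0,0,0,0],[0.4,0,0,0,0],[0.4,0,0,0,0],[0.4,0,0,0,0],[0.4,0,0,0,0],[0.4,0,0,0,0]]]' --squeeze 25

```text
time: 28.12
tool_pos: [0.4637, -0.2162, 0.0213]
orientation: [3.142, -0.0, 1.673]
ft_force: [-1.0, -0.5, -0.1]
grip_width: 0.0372
grasp_force: 0.0
```

```bash
python3 - <<'E'
from h import *
c=cam("top");d=cam("scene")
for t in tubs(c): print(t)
cv2.imwrite("pics/m2.png",cv2.resize(d["pixels"][120:300,170:440,::-1],(800,533)))
E
```

```text
(array([249.3, 258.8]), [35, 41, 803], array([0.5751, 0.1241, 0.0852]))
(array([458.2, 280.6]), [25, 22, 383], array([ 0.5631, -0.3397,  0.0501]))
(array([249.8, 320. ]), [36, 19, 595], array([0.4439, 0.1106, 0.0851]))
```

View pics/m2.png

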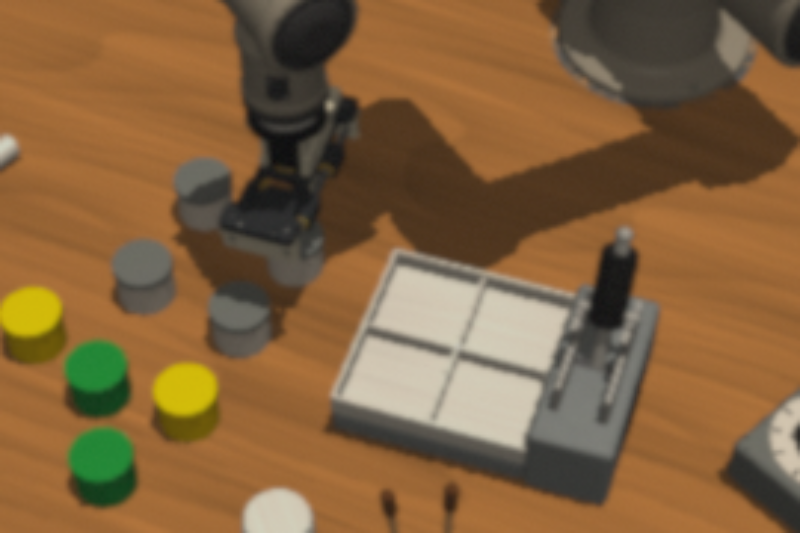

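The scene crop shows the gripper down at the tub (295,258), but the fingers closed without force. I'll measure where the tub stands relative to the fingers, numerically.

```bash
python3 - <<'E'
from h import *
d=cam("scene"); P=cloud(d)
print(np.round(proj(d,status.read_state()["tool_pos"]),1))
k=(abs(P[...,0]-.47)<.07)&(abs(P[...,1]+.21)<.07)&(P[...,2]>.004)&(P[...,2]<.14)
v,u=np.where(k)
hsv=cv2.cvtColor(d["pixels"],cv2.COLOR_RGB2HSV)
for lo in np.arange(.005,.14,.012):
    m=k&(P[...,2]>=lo)&(P[...,2]<lo+.012); q=P[m]
    if len(q): print(round(lo,3),len(q),"x",q[:,0].min().round(3),q[:,0].max().round(3),"y",q[:,1].min().round(3),q[:,1].max().round(3),"mean",q.mean(0).round(3))
E
```

```text
[270.2 204.7]
0.005 153 x 0.401 0.539 y -0.28 -0.141 mean [ 0.476 -0.196  0.008]
0.017 45 x 0.457 0.495 y -0.235 -0.188 mean [ 0.484 -0.204  0.024]
0.029 39 x 0.455 0.495 y -0.233 -0.189 mean [ 0.483 -0.204  0.034]
0.041 73 x 0.44 0.54 y -0.232 -0.188 mean [ 0.473 -0.201  0.049]
0.053 17 x 0.449 0.54 y -0.225 -0.189 mean [ 0.471 -0.2    0.055]
0.089 4 x 0.44 0.444 y -0.227 -0.208 mean [ 0.442 -0.218  0.095]
0.101 5 x 0.428 0.442 y -0.208 -0.207 mean [ 0.436 -0.207  0.104]
0.113 10 x 0.434 0.54 y -0.202 -0.17 mean [ 0.467 -0.186  0.122]
0.125 86 x 0.4 0.538 y -0.234 -0.171 mean [ 0.466 -0.188  0.132]
0.137 57 x 0.416 0.511 y -0.25 -0.176 mean [ 0.472 -0.198  0.139]
```

```bash
python3 - <<'E'
from h import *
d=cam("scene"); cv2.imwrite("pics/m3.png",cv2.resize(d["pixels"][140:225,225:310,::-1],(600,600),interpolation=cv2.INTER_CUBIC))
print(status.read_state())
E
```

```text
{'time': 28.325, 'q': array([-5.86147314e-01,  5.31915358e-01,  1.77823419e+00,  1.12694597e-04,
        8.31590803e-01, -6.88652790e-01]), 'joint_vel': array([-4.94640676e-04,  6.21413481e-04,  8.25892481e-04,  4.48231867e-04,
       -2.08191597e-04,  3.00013848e-05]), 'joint_torque': array([ 1.64483696e-03, -4.56189573e+01, -1.73781502e+01,  2.94615724e-02,
        8.19391245e-02,  4.42883822e-05]), 'tool_pos': array([ 0.46368266, -0.21613784,  0.02124361]), 'orientation': array([-3.14153153e+00, -1.58154671e-04,  1.67322587e+00]), 'ft_force': array([-0.87945672,  0.17244647, -0.13789414]), 'moment': array([-0.10524894,  0.04894912,  0.0200159 ]), 'grasp_force': 0.0, 'grip_width': 0.03650807304008341}
```

View pics/m3.png

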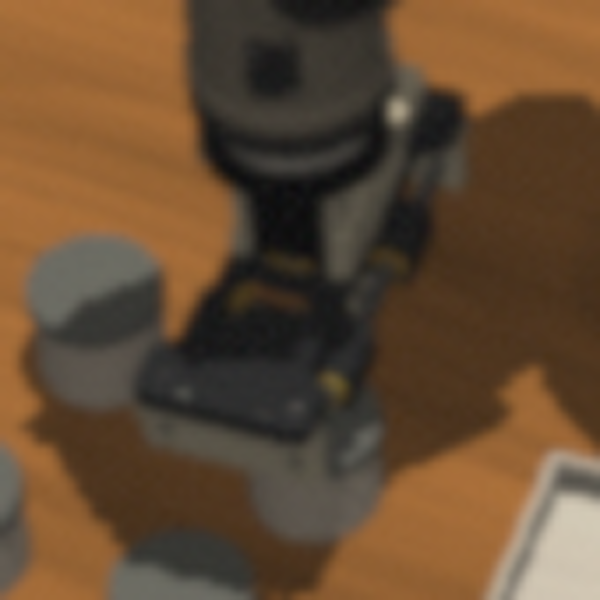

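Request:
send_rows --deltas '[[[0.2,0,0,0,0],[0.2,0,0,0,0]]]' --squeeze 25

```text
time: 28.58
tool_pos: [0.4637, -0.2161, 0.0213]
orientation: [-3.142, -0.0, 1.673]
ft_force: [-0.1, 0.7, 1.0]
grip_width: 0.0217
grasp_force: 0.0
```

```bash
python3 - <<'E'
from h import *
d=cam("scene"); P=cloud(d); s=status.read_state(); t=s["tool_pos"]
print(s["grip_width"],s["grasp_force"])
R=np.array([[-.102,.995],[.995,.102]])
for w in(.0,.0365,.06):
  for z in(.021,.06,.09): print(w,z,[np.round(proj(d,[t[0]+sg*w/2*.995,t[1]+sg*w/2*.102,z]),1) for sg in(1,-1)])
# depth at pixels along finger column
for z in(.03,.04,.05,.06,.07,.08,.09):
  u,v=proj(d,[t[0]+.028,t[1]+.003,z]); u,v=int(round(u)),int(round(v)); print(z,(u,v),P[v,u].round(3),d["pixels"][v,u])
E
```

```text
0.019803051355734097 0.0
0.0 0.021 [array([270.2, 204.7]), array([270.2, 204.7])]
0.0 0.06 [array([269.5, 196.2]), array([269.5, 196.2])]
0.0 0.09 [array([269. , 189.5]), array([269. , 189.5])]
0.0365 0.021 [array([268. , 209.3]), array([272.3, 200.2])]
0.0365 0.06 [array([267.3, 200.8]), array([271.7, 191.7])]
0.0365 0.09 [array([266.8, 194.1]), array([271.2, 185. ])]
0.06 0.021 [array([266.6, 212.2]), array([273.7, 197.4])]
0.06 0.06 [array([265.9, 203.8]), array([273.1, 188.9])]
0.06 0.09 [array([265.3, 197.1]), array([272.6, 182.1])]
0.03 (267, 210) [ 0.491 -0.212  0.029] [92 86 77]
0.04 (267, 208) [ 0.495 -0.21   0.044] [90 84 74]
0.05 (266, 206) [ 0.548 -0.182  0.126] [81 77 66]
0.06 (266, 203) [ 0.553 -0.178  0.146] [70 66 58]
0.07 (266, 201) [ 0.553 -0.177  0.156] [34 36 34]
0.08 (266, 199) [ 0.547 -0.18   0.156] [50 50 50]
0.09 (266, 197) [ 0.547 -0.18   0.165] [67 65 63]
```

```bash
python3 - <<'E'
from h import *
d=cam("scene"); P=cloud(d)
for v in range(192,220,2): print(v,[tuple(P[v,u].round(3).tolist()) for u in (258,264,268,272,276,280)])
E
```

```text
192 [(0.536, -0.209, 0.16), (0.531, -0.194, 0.162), (0.525, -0.185, 0.159), (0.501, -0.186, 0.133), (0.497, -0.175, 0.135), (0.397, -0.216, 0.008)]
194 [(0.546, -0.204, 0.164), (0.537, -0.191, 0.161), (0.534, -0.18, 0.162), (0.509, -0.182, 0.135), (0.495, -0.177, 0.123), (0.397, -0.217, -0.002)]
196 [(0.549, -0.203, 0.159), (0.542, -0.189, 0.159), (0.539, -0.178, 0.161), (0.509, -0.182, 0.127), (0.447, -0.204, 0.049), (0.407, -0.212, 0.002)]
198 [(0.554, -0.201, 0.158), (0.548, -0.186, 0.158), (0.545, -0.175, 0.16), (0.467, -0.207, 0.06), (0.452, -0.202, 0.046), (0.412, -0.21, -0.001)]
200 [(0.556, -0.2, 0.152), (0.556, -0.182, 0.16), (0.553, -0.171, 0.163), (0.465, -0.208, 0.049), (0.457, -0.199, 0.044), (0.423, -0.204, 0.004)]
202 [(0.55, -0.204, 0.135), (0.557, -0.181, 0.154), (0.549, -0.174, 0.148), (0.477, -0.202, 0.055), (0.466, -0.195, 0.047), (0.425, -0.203, -0.003)]
204 [(0.549, -0.206, 0.124), (0.547, -0.188, 0.131), (0.551, -0.173, 0.142), (0.481, -0.2, 0.052), (0.467, -0.195, 0.039), (0.435, -0.199, 0.001)]
206 [(0.466, -0.257, -0.003), (0.544, -0.19, 0.118), (0.548, -0.1
[... 267 characters left out ...]
0.224, 0.022), (0.488, -0.211, 0.027), (0.485, -0.199, 0.029), (0.474, -0.192, 0.02), (0.454, -0.189, -0.001)]
212 [(0.487, -0.247, -0.003), (0.493, -0.222, 0.017), (0.494, -0.208, 0.025), (0.486, -0.199, 0.021), (0.475, -0.192, 0.011), (0.465, -0.184, 0.005)]
214 [(0.494, -0.243, -0.003), (0.49, -0.225, 0.002), (0.495, -0.208, 0.016), (0.481, -0.202, 0.004), (0.471, -0.194, -0.004), (0.471, -0.181, 0.003)]
216 [(0.505, -0.237, 0.004), (0.495, -0.222, 0.0), (0.49, -0.211, 0.0), (0.486, -0.2, 0.001), (0.48, -0.19, -0.001), (0.479, -0.177, 0.005)]
218 [(0.542, -0.215, 0.049), (0.5, -0.22, -0.003), (0.497, -0.208, 0.001), (0.489, -0.199, -0.005), (0.486, -0.187, -0.002), (0.484, -0.175, 0.002)]
```

```bash
python3 - <<'E'
from h import *
d=cam("scene")
print("l3 tips seen ~(370,209),(381.6,212)")
for z in(.1906,.2,.21,.22,.23): print(z,np.round(proj(d,[.5067,.118-.009,z]),1),np.round(proj(d,[.5067,.118+.009,z]),1))
E
```

```text
l3 tips seen ~(370,209),(381.6,212)
0.1906 [372.7 214.8] [379.2 217. ]
0.2 [373.  212.5] [379.6 214.7]
0.21 [373.4 210. ] [380.  212.3]
0.22 [373.7 207.6] [380.4 209.8]
0.23 [374.1 205.1] [380.8 207.3]
```

Fingertip projections in the earlier picture put the real tips about 20–28 mm above the reported TCP, so the fingers closed over the lid. I'll reopen, go lower and close.

Request:
send_rows --deltas '[[[0.82,0,0,0,0],[0.82,0,0,0,0],[0.82,0,0,0,0],[0.82,0,0,0,0],[0.82,0,0,0.5,0],[0.82,0,0,0.5,0],[0.82,0,0,0.5,0],[0.82,0,0,0,0],[0.6,0,0,0,0],[0.55,0,0,0,0],[0.55,0,0,0,0],[0.55,0,0,0,0]]]' --squeeze 20

```text
time: 30.22
tool_pos: [0.4777, -0.2211, 0.0159]
orientation: [3.112, 0.017, 1.672]
ft_force: [16.2, 10.1, 49.4]
grip_width: 0.0594
grasp_force: 34.3
```

Request:
send_rows --deltas '[[[0.82,0,0,-1,0],[0.82,0,0,-2,0],[0.82,0,0,-3,0],[0.82,0,0,-3,0],[0.82,0,0,0,0],[0.82,0,0,0,0]]]'

```text
time: 30.98
tool_pos: [0.4632, -0.2158, 0.0955]
orientation: [-3.141, -0.001, 1.673]
ft_force: [-0.1, 0.3, -0.3]
grip_width: 0.0752
grasp_force: 0.0
```

```bash
python3 - <<'E'
from h import *
print(status.read_state()["tool_pos"], status.read_state()["ft_force"])
d=cam("scene"); P=cloud(d); t=status.read_state()["tool_pos"]
k=(abs(P[...,0]-.47)<.075)&(abs(P[...,1]+.215)<.06)
for lo in np.arange(.004,.2,.012):
    q=P[k&(P[...,2]>=lo)&(P[...,2]<lo+.012)]
    if len(q): print(round(lo,3),len(q),"x",q[:,0].min().round(3),q[:,0].max().round(3),"y",q[:,1].min().round(3),q[:,1].max().round(3),"mean",q.mean(0).round(3))
cv2.imwrite("pics/m4.png",cv2.resize(d["pixels"][130:230,220:320,::-1],(600,600),interpolation=cv2.INTER_CUBIC))
for z in(.08,.1,.12): print(z,[np.round(proj(d,[t[0]+s*.037,t[1]+s*.004,z]),1) for s in(1,-1)])
E
```

```text
[ 0.46324518 -0.21583736  0.09554606] [-0.13238101  0.25135928 -0.32217758]
0.004 186 x 0.395 0.544 y -0.274 -0.156 mean [ 0.474 -0.201  0.007]
0.016 47 x 0.452 0.491 y -0.244 -0.189 mean [ 0.48  -0.207  0.022]
0.028 45 x 0.46 0.494 y -0.235 -0.19 mean [ 0.483 -0.207  0.034]
0.04 209 x 0.429 0.544 y -0.25 -0.187 mean [ 0.474 -0.217  0.048]
0.052 89 x 0.441 0.545 y -0.246 -0.191 mean [ 0.472 -0.22   0.054]
0.124 11 x 0.413 0.503 y -0.226 -0.201 mean [ 0.436 -0.212  0.131]
0.136 30 x 0.408 0.521 y -0.223 -0.197 mean [ 0.481 -0.211  0.143]
0.148 10 x 0.421 0.519 y -0.219 -0.198 mean [ 0.471 -0.212  0.152]
0.16 1 x 0.425 0.425 y -0.215 -0.215 mean [ 0.425 -0.215  0.163]
0.172 10 x 0.406 0.428 y -0.212 -0.209 mean [ 0.418 -0.21   0.175]
0.184 9 x 0.413 0.544 y -0.205 -0.173 mean [ 0.486 -0.185  0.192]
0.196 77 x 0.397 0.545 y -0.238 -0.172 mean [ 0.469 -0.187  0.204]
0.08 [array([264.9, 201.1]), array([273.8, 182.5])]
0.1 [array([264.5, 196.6]), array([273.5, 177.9])]
0.12 [array([264.1, 191.9]), array([273.2, 173.2])]
```

View pics/m4.png

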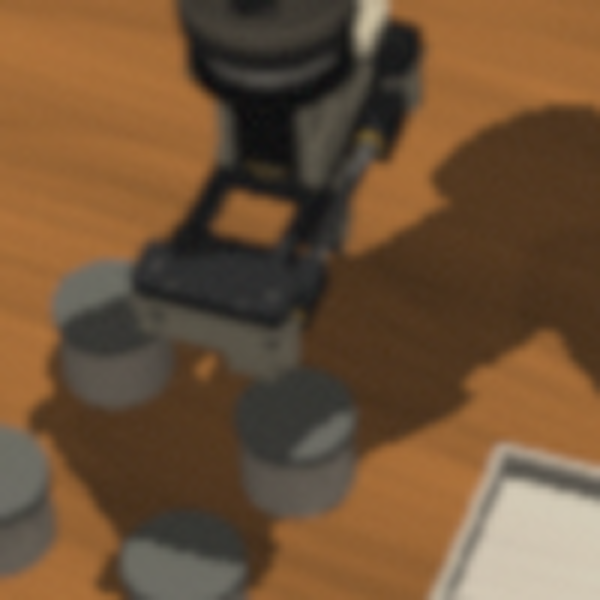

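The front finger tip at crop (270,375) lies about 27 mm above the reported TCP height, so I'll allow for that offset in z from here on. The tub still stands upright in place, lid centre (297,415). Now the proper pick.

Request:
send_rows --deltas '[[[0.84,0,0.15,3,0],[0.84,0,0,3,0],[0.84,0,0,2,0],[0.84,0,0,1,0],[0.84,0,0,0.9,0],[0.84,0,0,0,0]]]'

```text
time: 31.78
tool_pos: [0.465, -0.2158, -0.0031]
orientation: [-3.141, -0.001, 1.673]
ft_force: [0.6, -0.6, -0.6]
grip_width: 0.0771
grasp_force: 0.0
```

Request:
send_rows --deltas '[[[0.5,0,0,0,0],[0.5,0,0,0,0],[0.5,0,0,0,0],[0.5,0,0,0,0]]]' --squeeze 25

```text
time: 32.28
tool_pos: [0.4654, -0.2162, -0.0022]
orientation: [3.141, 0.001, 1.673]
ft_force: [-1.2, 1.1, 4.9]
grip_width: 0.0597
grasp_force: 25.0
```

Request:
send_rows --deltas '[[[0.5,0,0,-3,0],[0.5,0,0,-4.5,0],[0.5,0,0,-4.5,0],[0.5,3.45,1.89,0,0],[0.5,3.45,1.89,0,0],[0.5,3.45,1.89,0,0],[0.5,3.45,1.89,0,0],[0.5,3.45,1.89,0,0],[0.5,3.45,1.89,0,0],[0.5,3.45,1.89,0,0],[0.5,0,0,2,0],[0.5,0,0,2,0],[0.5,0,0,0,0]]]'

```text
time: 33.9
tool_pos: [0.5706, 0.038, 0.0755]
orientation: [-3.137, -0.001, 1.673]
ft_force: [-1.0, -0.6, -2.2]
grip_width: 0.0596
grasp_force: 25.0
```

Request:
send_rows --deltas '[[[0.5,0,0,1.5,0],[0.5,0,0,1.2,0],[0.5,0,0,0.6,0],[0.5,0,0,0,0]]]'

```text
time: 34.4
tool_pos: [0.5718, 0.0377, 0.0438]
orientation: [-3.141, -0.0, 1.673]
ft_force: [-0.5, 0.4, -1.4]
grip_width: 0.0596
grasp_force: 25.0
```

Request:
send_rows --deltas '[[[0.5,0,0,0.3,0],[0.8,0,0,0,0],[0.8,0,0,0,0],[0.8,0,0,0,0],[0.8,0,0,0,0],[0.8,0,0,-4,0],[0.8,0,0,-4,0],[0.8,-4.33,-0.56,0,0],[0.8,-4.33,-0.56,0,0],[0.8,-4.33,-0.56,0,0],[0.8,-4.33,-0.56,0,0],[0.8,-4.33,-0.56,0,0],[0.8,-4.33,-0.55,0,0],[0.84,0,0,0,0],[0.84,0,0,0,0]]]'

```text
time: 36.28
tool_pos: [0.5651, -0.2236, 0.1211]
orientation: [-3.141, -0.001, 1.673]
ft_force: [0.5, -0.0, -0.3]
grip_width: 0.0769
grasp_force: 0.0
```

```bash
python3 - <<'E'
from h import *
s=status.read_state(); print(s["tool_pos"])
c=cam("top");
for t in tubs(c): print(t)
d=cam("scene"); P=cloud(d); hsv=cv2.cvtColor(d["pixels"],cv2.COLOR_RGB2HSV)
for nm,p,z in(("A",(.565,-.224),.05),("D",(.437,-.333),.05),("B",(.557,-.336),.05),("pocket3",(.572,.038),.092)):
    k=(np.hypot(P[...,0]-p[0],P[...,1]-p[1])<.05)&(abs(P[...,2]-z)<.008)&(hsv[...,1]<60); 
    v,u=np.where(k); print(nm,k.sum(), onz(d,(u.min()+u.max())/2,(v.min()+v.max())/2,z).round(4) if len(u) else "")
E
```

```text
[ 0.56513585 -0.22356128  0.12112062]
(array([249.2, 259. ]), [35, 41, 809], array([0.5747, 0.1243, 0.0853]))
(array([290. , 262.8]), [28, 27, 597], array([0.5708, 0.0347, 0.0921]))
(array([249.8, 320. ]), [36, 18, 596], array([0.4439, 0.1107, 0.085 ]))
A 274 [ 0.5693 -0.2248  0.05  ]
D 89 [ 0.4451 -0.3311  0.05  ]
B 237 [ 0.5623 -0.3339  0.05  ]
pocket3 333 [0.5713 0.0476 0.092 ]
```

Request:
send_rows --deltas '[[[0.84,0,0,4,0],[0.84,0,0,4,0],[0.84,0,0,2.5,0],[0.84,0,0,1.2,0],[0.84,0,0,0.7,0],[0.84,0,0,0,0],[0.5,0,0,0,0],[0.5,0,0,0,0],[0.5,0,0,0,0],[0.5,0,0,0,0]]]'

```text
time: 37.62
tool_pos: [0.5658, -0.2244, -0.0019]
orientation: [3.14, 0.001, 1.673]
ft_force: [-0.1, 1.2, 5.2]
grip_width: 0.0595
grasp_force: 25.0
```

Request:
send_rows --deltas '[[[0.5,0,0,-3,0],[0.5,0,0,-4.5,0],[0.5,0,0,-4.5,0],[0.5,3.38,0.66,0,0],[0.5,3.38,0.66,0,0],[0.5,3.38,0.66,0,0],[0.5,3.38,0.66,0,0],[0.5,3.38,0.66,0,0],[0.5,0,0,2,0],[0.5,0,0,2,0],[0.5,0,0,1.5,0],[0.5,0,0,1.2,0],[0.5,0,0,0.6,0],[0.5,0,0,0.3,0],[0.5,0,0,0,0]]]'

```text
time: 39.5
tool_pos: [0.5811, -0.0527, 0.0415]
orientation: [3.141, 0.0, 1.673]
ft_force: [0.8, -0.5, -2.0]
grip_width: 0.0597
grasp_force: 25.0
```

Request:
send_rows --deltas '[[[0.8,0,0,0,0],[0.8,0,0,0,0],[0.8,0,0,0,0],[0.8,0,0,0,0],[0.8,0,0,-4,0],[0.8,0,0,-4,0],[0.8,-3.99,-0.76,0,0],[0.8,-3.99,-0.76,0,0],[0.8,-3.99,-0.76,0,0],[0.8,-3.99,-0.76,0,0],[0.8,-3.99,-0.76,0,0],[0.8,-3.99,-0.76,0,0],[0.8,-3.98,-0.75,0,0],[0.84,0,0,0,0],[0.84,0,0,0,0]]]'

```text
time: 41.38
tool_pos: [0.5565, -0.3352, 0.121]
orientation: [-3.141, -0.001, 1.673]
ft_force: [-1.1, 0.3, 0.2]
grip_width: 0.0772
grasp_force: 0.0
```

```bash
python3 - <<'E'
from h import *
s=status.read_state(); print(s["tool_pos"])
for t in tubs(cam("top")): print(t)
d=cam("scene"); P=cloud(d); hsv=cv2.cvtColor(d["pixels"],cv2.COLOR_RGB2HSV)
for nm,p,z in(("D",(.437,-.333),.05),("B",(.557,-.336),.05)):
    k=(np.hypot(P[...,0]-p[0],P[...,1]-p[1])<.05)&(abs(P[...,2]-z)<.008)&(hsv[...,1]<60); 
    v,u=np.where(k); print(nm,k.sum(), onz(d,(u.min()+u.max())/2,(v.min()+v.max())/2,z).round(4) if len(u) else "")
E
```

```text
[ 0.55648164 -0.33518718  0.12104278]
(array([249.2, 259. ]), [35, 41, 811], array([0.5747, 0.1242, 0.0853]))
(array([331.7, 261.7]), [27, 26, 591], array([ 0.5793, -0.0549,  0.0923]))
(array([290.5, 263.1]), [30, 27, 592], array([0.5705, 0.0335, 0.0922]))
(array([249.8, 320.2]), [36, 18, 576], array([0.4435, 0.1108, 0.085 ]))
D 208 [ 0.4445 -0.3298  0.05  ]
B 247 [ 0.5613 -0.3361  0.05  ]
```

Request:
send_rows --deltas '[[[0.84,0,0,4,0],[0.84,0,0,4,0],[0.84,0,0,2.5,0],[0.84,0,0,1.2,0],[0.84,0,0,0.7,0],[0.84,0,0,0,0],[0.5,0,0,0,0],[0.5,0,0,0,0],[0.5,0,0,0,0],[0.5,0,0,0,0]]]'

```text
time: 42.72
tool_pos: [0.5572, -0.3361, -0.0019]
orientation: [3.14, 0.001, 1.673]
ft_force: [0.1, 0.3, 3.7]
grip_width: 0.0595
grasp_force: 25.0
```

Request:
send_rows --deltas '[[[0.5,0,0,-3,0],[0.5,0,0,-4.5,0],[0.5,0,0,-4.5,0],[0.5,4.12,-0.42,0,0],[0.5,4.12,-0.42,0,0],[0.5,4.12,-0.42,0,0],[0.5,4.12,-0.42,0,0],[0.5,4.12,-0.42,0,0],[0.5,4.12,-0.42,0,0],[0.5,4.12,-0.43,0,0],[0.5,4.12,-0.43,0,0],[0.5,4.1,-0.43,0,0],[0.5,0,0,0,0],[0.5,0,0,2,0],[0.5,0,0,2,0],[0.5,0,0,0,0]]]'

```text
time: 44.72
tool_pos: [0.4797, 0.0283, 0.076]
orientation: [-3.138, -0.001, 1.673]
ft_force: [0.2, -0.3, -1.7]
grip_width: 0.0595
grasp_force: 25.0
```

Request:
send_rows --deltas '[[[0.5,0,0,1.5,0],[0.5,0,0,1.2,0],[0.5,0,0,0.6,0],[0.5,0,0,0.3,0],[0.5,0,0,0,0],[0.76,0,0,0,0],[0.76,0,0,0,0],[0.76,0,0,0,0],[0.76,0,0,0,0],[0.76,0,0,-4,0],[0.76,0,0,-4,0],[0.76,0,0,0,0]]]'

```text
time: 46.22
tool_pos: [0.4829, 0.0288, 0.1241]
orientation: [3.135, 0.001, 1.673]
ft_force: [-0.7, -0.2, -0.2]
grip_width: 0.0697
grasp_force: 0.0
```

```bash
python3 - <<'E'
from h import *
s=status.read_state(); print(s["tool_pos"])
c=cam("top")
for t in tubs(c): print(t)
E
```

```text
[0.48289698 0.02882951 0.12411011]
(array([335.3, 260.9]), [21, 26, 417], array([ 0.5816, -0.0626,  0.0921]))
(array([249.1, 320.8]), [31, 18, 449], array([0.4423, 0.112 , 0.0853]))
(array([455. , 338.2]), [27, 27, 582], array([ 0.4365, -0.3325,  0.0501]))
```

Request:
send_rows --deltas '[[[0.84,-3.94,-0.92,0,0],[0.84,-3.94,-0.92,0,0],[0.84,-3.94,-0.92,0,0],[0.84,-3.94,-0.92,0,0],[0.84,-3.94,-0.92,0,0],[0.84,-3.94,-0.91,0,0],[0.84,-3.94,-0.91,0,0],[0.84,-3.94,-0.91,0,0],[0.84,-3.94,-0.91,0,0],[0.84,0,0,0,0],[0.84,0,0,4,0],[0.84,0,0,2,0],[0.84,0,0,0,0]]]'

```text
time: 47.9
tool_pos: [0.4339, -0.3299, 0.059]
orientation: [-3.138, -0.005, 1.674]
ft_force: [-0.1, 0.1, -0.1]
grip_width: 0.0769
grasp_force: 0.0
```

Request:
send_rows --deltas '[[[0.84,-0.2,0.15,2.5,0],[0.84,0,0,2,0],[0.84,0,0,1,0],[0.84,0,0,0.7,0],[0.84,0,0,0,0],[0.5,0,0,0,0],[0.5,0,0,0,0],[0.5,0,0,0,0],[0.5,0,0,0,0]]]'

```text
time: 49.02
tool_pos: [0.4371, -0.3343, -0.0002]
orientation: [3.141, 0.001, 1.673]
ft_force: [-0.2, 0.8, 4.2]
grip_width: 0.0596
grasp_force: 25.0
```

Request:
send_rows --deltas '[[[0.5,0,0,-3,0],[0.5,0,0,-4.5,0],[0.5,0,0,-4.5,0],[0.5,3.79,1.16,0,0],[0.5,3.79,1.16,0,0],[0.5,3.79,1.16,0,0],[0.5,3.79,1.16,0,0],[0.5,3.79,1.16,0,0],[0.5,3.79,1.16,0,0],[0.5,3.79,1.16,0,0],[0.5,0,0,0,0],[0.5,0,0,2,0],[0.5,0,0,2,0],[0.5,0,0,0,0]]]'

```text
time: 50.78
tool_pos: [0.4891, -0.0622, 0.078]
orientation: [-3.138, -0.001, 1.673]
ft_force: [0.2, 0.1, -1.4]
grip_width: 0.0595
grasp_force: 25.0
```

Request:
send_rows --deltas '[[[0.5,0,0,1.5,0],[0.5,0,0,1.2,0],[0.5,0,0,0.6,0],[0.5,0,0,0.2,0],[0.5,0,0,0,0],[0.76,0,0,0,0],[0.76,0,0,0,0],[0.76,0,0,0,0],[0.76,0,0,0,0],[0.76,0,0,-4,0],[0.76,0,0,-5,0],[0.76,0,0,-5,0],[0.76,0,0,-4.5,0],[0.6,0,0,0,0]]]'

```text
time: 52.52
tool_pos: [0.4923, -0.0623, 0.2329]
orientation: [3.134, 0.003, 1.673]
ft_force: [0.1, 0.6, -0.5]
grip_width: 0.0638
grasp_force: 0.0
```

```bash
cat >> h.py <<'E'
def dial():
    """pointer yaw and scale-mark yaws about the dial centre, from the top view"""
    c=cam("top"); C=np.array([.4903,.3380]); g=cv2.cvtColor(c["pixels"],cv2.COLOR_RGB2GRAY).astype(np.float32)
    th=np.radians(np.arange(0,360,1)); res={}
    smp=lambda r,t,z:cv2.getRectSubPix(g,(1,1),tuple(map(float,proj(c,[C[0]+r*np.cos(t),C[1]+r*np.sin(t),z]))))[0,0]
    L=np.array([np.mean([smp(r,t,.057) for r in(.034,.037,.040,.043)]) for t in th])
    return L
E
python3 - <<'E'
from h import *
print(status.read_state()["tool_pos"])
L=dial(); b=np.median(L)
i=[k for k in range(360) if L[k]<b-15 and L[k]==min(L[(k+j)%360] for j in range(-8,9))]
print(b,[(k,int(L[k])) for k in i])
c=cam("top"); P=cloud(c)
k=(P[...,2]>.085)&(P[...,2]<.105)&(np.hypot(P[...,0]-.49,P[...,1]-.338)<.05)
print("bar",cv2.minAreaRect(P[k][:,:2].astype(np.float32)*1000),P[k].mean(0).round(4))
z=P[...,2]; k=(z>.0535)&(z<.0605)&(np.hypot(P[...,0]-.49,P[...,1]-.338)<.1)&(c["pixels"].min(-1)>170); print("white plate",k.sum(),cv2.minEnclosingCircle(P[k][:,:2].astype(np.float32)*1000), np.median(z[k]))
for t in tubs(c): print(t)
E
```

```text
[ 0.49230771 -0.06230599  0.23291931]
227.82727 [(6, 66), (36, 204), (58, 212), (76, 93), (92, 108), (284, 192)]
bar ((490.4483337402344, 338.7341003417969), (16.03954315185547, 58.41071701049805), 2.8946757316589355) [0.4904 0.3372 0.0946]
white plate 1005 ((490.9541320800781, 338.41802978515625), 54.584842681884766) 0.05691152181107162
(array([249.6, 259. ]), [35, 41, 779], array([0.5748, 0.1236, 0.0852]))
(array([249.3, 319.9]), [36, 19, 582], array([0.4441, 0.1118, 0.0852]))
```

The long mark is at yaw 6° and the pointer at about 93.3°, so the dial needs about 87.3° clockwise. Over to the dial now.

Request:
send_rows --deltas '[[[0.5,4.43,0.43,0,0],[0.5,4.43,0.43,0,0],[0.5,4.43,0.43,0,0],[0.5,4.43,0.43,0,0],[0.5,4.43,0.43,0,0],[0.5,4.43,0.43,0,0],[0.5,4.43,0.43,0,0],[0.5,4.43,0.43,0,0],[0.5,4.43,0.43,0,0],[0.5,0,0,0,2.6],[0.5,0,0,4,0],[0.5,0,0,4,0],[0.5,0,0,4,0],[0.5,0,0,0,0],[0.5,0,0,0,0]]]'

```text
time: 54.5
tool_pos: [0.4886, 0.3389, 0.1099]
orientation: [3.141, -0.0, 1.628]
ft_force: [-0.3, 0.1, 1.7]
grip_width: 0.0459
grasp_force: 0.0
```

```bash
python3 - <<'E'
from h import *
go([.4905,.338,.045]); print(status.read_state()["tool_pos"])
c=cam("top"); P=cloud(c)
for t in tubs(c): print(t)
for x,y in((.4815,.0286),(.4908,-.062)):
    k=(np.hypot(P[...,0]-x,P[...,1]-y)<.05)&(abs(P[...,2]-.092)<.008); print(k.sum(),P[k].mean(0).round(4) if k.sum() else "")
E
```

```text
now tool dxyz cm [-0.11  0.19  6.49] 
[0.48856338 0.33894788 0.10993757]
(array([249.2, 258.2]), [35, 41, 778], array([0.5765, 0.1245, 0.0853]))
(array([331.5, 261.6]), [27, 26, 581], array([ 0.5795, -0.0544,  0.0922]))
(array([289.7, 262.8]), [27, 27, 584], array([0.5709, 0.0353, 0.0921]))
(array([160.6, 291.2]), [32, 59, 779], array([0.4952, 0.3162, 0.0565]))
(array([333.1, 303.8]), [29, 29, 640], array([ 0.4889, -0.0629,  0.0922]))
(array([290.7, 305.3]), [29, 27, 623], array([0.4799, 0.0263, 0.0921]))
(array([249.1, 320.4]), [37, 19, 587], array([0.4431, 0.1122, 0.085 ]))
619 [0.4796 0.0287 0.0922]
619 [ 0.4894 -0.0608  0.0922]
```

All four tubs are in the pockets with their lids level at z = 0.092. Now I'll grip the dial's bar.

Request:
send_rows --deltas '[[[0.5,-0.1,0.15,2.5,0],[0.5,0,0,2,0],[0.5,0,0,1,0],[0.5,0,0,0.7,0],[0.5,0,0,0,0],[0.1,0,0,0,0],[0.1,0,0,0,0],[0.1,0,0,0,0],[0.1,0,0,0,0],[0.1,0,0,0,0]]]' --squeeze 15

```text
time: 55.8
tool_pos: [0.4918, 0.3381, 0.0478]
orientation: [3.137, -0.001, 1.628]
ft_force: [5.8, -0.3, -1.8]
grip_width: 0.0158
grasp_force: 15.0
```

Request:
send_rows --deltas '[[[0.1,0,0.1,0,0],[0.1,0,0,0,5],[0.1,0,0,0,9],[0.1,0,0,0,9],[0.1,0,0,0,9],[0.1,0,0,0,9],[0.1,0,0,0,9],[0.1,0,0,0,9],[0.1,0,0,0,9],[0.1,0,0,0,9],[0.1,0,0,0,9],[0.1,0,0,0,1.3],[0.1,0,0,0,0],[0.1,0,0,0,0]]]'

```text
time: 57.55
tool_pos: [0.4932, 0.3369, 0.0478]
orientation: [3.141, -0.004, 0.104]
ft_force: [7.8, -4.4, -1.8]
grip_width: 0.0158
grasp_force: 15.0
```

Request:
send_rows --deltas '[[[0.5,0,0,0,0],[0.5,0,0,0,0],[0.5,0,0,0,0],[0.5,0,0,-4,0],[0.5,0,0,-4,0],[0.5,0,0,-5,0],[0.5,0,0,-4,0],[1,-4.2,4.15,0,0],[1,-4.2,4.15,0,0],[1,-4.2,4.15,0,0],[1,0,0,0,0],[1,0,0,0,0]]]'

```text
time: 59.05
tool_pos: [0.3789, 0.2013, 0.2179]
orientation: [-3.141, -0.002, 0.104]
ft_force: [-0.0, 0.2, 0.3]
grip_width: 0.0901
grasp_force: 0.0
```

```bash
python3 - <<'E'
from h import *
print(status.read_state()["tool_pos"])
c=cam("top"); P=cloud(c)
L=dial(); b=np.median(L)
i=[k for k in range(360) if L[k]<b-15 and L[k]==min(L[(k+j)%360] for j in range(-8,9))]
print(b,[(k,int(L[k])) for k in i])
k=(P[...,2]>.085)&(P[...,2]<.105)&(np.hypot(P[...,0]-.49,P[...,1]-.338)<.05)
print("bar",cv2.minAreaRect(P[k][:,:2].astype(np.float32)*1000),P[k].mean(0).round(4))
# white pointer on the bar: bright pixels at z~.095
m=k&(c["pixels"].min(-1)>150); q=P[m][:,:2]; print("ptr",m.sum(),q.mean(0).round(4), np.degrees(np.arctan2(*np.linalg.svd(q-q.mean(0))[2][0][::-1])) if m.sum()>3 else "")
a=np.arange(-.45,.46,.01)
for LL in lever():
    i=np.argsort(-LL)[:6]; print([(round(a[j],2),int(LL[j])) for j in i])
d=cam("scene")
cv2.imwrite("pics/f1.png",np.hstack([cv2.resize(c["pixels"][240:340,100:200,::-1],(400,400),interpolation=cv2.INTER_CUBIC),cv2.resize(d["pixels"][190:290,300:400,::-1],(400,400),interpolation=cv2.INTER_CUBIC)]))
E
```

```text
[0.37885597 0.20126351 0.21790293]
218.85617 [(6, 68), (36, 135), (126, 80), (141, 75), (211, 26), (239, 14)]
bar ((496.14495849609375, 338.2392272949219), (42.454524993896484, 16.68164825439453), 5.874855041503906) [0.4987 0.3378 0.0945]
ptr 38 [0.5049 0.3397] -170.7654921816569
[(np.float64(-0.36), 82), (np.float64(-0.37), 80), (np.float64(-0.35), 77), (np.float64(-0.38), 72), (np.float64(-0.34), 68), (np.float64(-0.39), 58)]
[(np.float64(-0.36), 84), (np.float64(-0.37), 84), (np.float64(-0.35), 83), (np.float64(-0.38), 82), (np.float64(-0.34), 82), (np.float64(-0.33), 81)]
```

The bar's pointer is at 5.9° against the mark at about 6°, so the dial is set. Now back to the lever, at about −0.365.

Request:
send_rows --deltas '[[[1,2.97,3.2,0,0],[1,2.97,3.2,0,0],[1,2.97,3.21,0,0],[1,0,0,0,0],[1,0,0,0,0],[1,0,0,2,0],[1,0,0,0,0]]]'

```text
time: 60.18
tool_pos: [0.4753, 0.1155, 0.1964]
orientation: [-3.141, 0.003, 0.106]
ft_force: [0.1, -0.5, 0.2]
grip_width: 0.0917
grasp_force: 0.0
```

Request:
send_rows --deltas '[[[1,0.15,0,2.2,0],[1,0,0,2.2,0],[1,0,0,1.2,0],[1,0,0,0.6,0],[1,0,0,0,0],[0.3,0,0,0,0],[0.3,0,0,0,0],[0.3,0,0,0,0],[0.3,0,0,0,0],[0.3,0,0,0,0],[0.3,0,0,0,0]]]' --squeeze 20

```text
time: 61.55
tool_pos: [0.4785, 0.1148, 0.1353]
orientation: [-3.142, -0.0, 0.104]
ft_force: [-0.0, -0.0, 0.5]
grip_width: 0.0365
grasp_force: 0.0
```

Request:
send_rows --deltas '[[[0.1,0,0,0,0],[0.1,0,0,0,0],[0.1,0,0,0,0],[0.1,0,0,0,0]]]' --squeeze 50

```text
time: 62.05
tool_pos: [0.4785, 0.1144, 0.1353]
orientation: [3.141, -0.0, 0.104]
ft_force: [0.5, -5.0, -0.2]
grip_width: 0.0332
grasp_force: 50.0
```

Request:
send_rows --deltas '[[[0.1,-0.14,0.08,-0.38,0],[0.1,-0.14,0,-0.38,0],[0.1,-0.14,0,-0.38,0],[0.1,-0.14,0,-0.38,0],[0.1,-0.14,0,-0.36,0],[0.1,0,0,0,0],[0.1,0,0,0,0]]]'

```text
time: 62.92
tool_pos: [0.4712, 0.1135, 0.154]
orientation: [-3.141, 0.001, 0.104]
ft_force: [1.1, 0.3, -7.8]
grip_width: 0.0331
grasp_force: 50.0
```

Request:
send_rows --deltas '[[[0.1,0.25,0,-0.08,0],[0.1,0.4,0,-0.11,0],[0.1,0.5,0,-0.13,0],[0.1,0.39,0,-0.1,0],[0.1,0.39,0,-0.09,0],[0.1,0.39,0,-0.08,0],[0.1,0.4,0,-0.07,0],[0.1,0.4,0,-0.06,0],[0.1,0.4,0,-0.04,0],[0.1,0.4,0,-0.03,0],[0.1,0.4,0,-0.02,0],[0.1,0.4,0,0,0]]]'

```text
time: 64.42
tool_pos: [0.5185, 0.1183, 0.1623]
orientation: [-3.141, 0.001, 0.104]
ft_force: [-5.5, 0.3, -7.1]
grip_width: 0.0335
grasp_force: 50.0
```

Request:
send_rows --deltas '[[[0.1,0.4,0,0,0],[0.1,0.4,0,0.02,0],[0.1,0.4,0,0.03,0],[0.1,0.4,0,0.04,0],[0.1,0.4,0,0.06,0],[0.1,0.4,0,0.07,0],[0.1,0.39,0,0.08,0],[0.1,0.39,0,0.09,0],[0.1,0.39,0,0.1,0],[0.1,0.34,0,0.1,0],[0.1,0.34,0,0.11,0],[0.1,0.34,0,0.11,0],[0.1,0.25,0,0.1,0],[0.1,0.25,0,0.1,0],[0.1,0.25,0,0.1,0],[0.1,0.2,0,0.1,0],[0.1,0,0,0,0]]]'

```text
time: 66.55
tool_pos: [0.5746, 0.1239, 0.1507]
orientation: [3.141, -0.002, 0.104]
ft_force: [2.8, 0.4, 1.8]
grip_width: 0.0095
grasp_force: 1.8
```

Request:
send_rows --deltas '[[[1,0,0,0,0],[1,0,0,0,0],[1,0,0,0,0],[1,0,0,0,0],[1,0,0,-3.5,0],[1,0,0,-5,0],[1,-5,0,0,0],[1,-5,0,0,0],[1,-5,0,0,0],[1,-5,0,0,0],[1,0,0,0,0]]]'

```text
time: 67.92
tool_pos: [0.3719, 0.1031, 0.2354]
orientation: [-3.142, 0.0, 0.105]
ft_force: [1.5, 0.5, 1.0]
grip_width: 0.0918
grasp_force: 0.0
```

```bash
python3 - <<'E'
from h import *
print(status.read_state()["tool_pos"])
a=np.arange(-.45,.46,.01)
for LL in lever():
    i=np.argsort(-LL)[:6]; print([(round(a[j],2),int(LL[j])) for j in i])
c=cam("top"); P=cloud(c); t=P.reshape(-1,3)-PIV; 
px=cv2.cvtColor(c["pixels"],cv2.COLOR_RGB2GRAY).reshape(-1)
x=t[:,0]*np.cos(PSI)+t[:,1]*np.sin(PSI); y=-t[:,0]*np.sin(PSI)+t[:,1]*np.cos(PSI); 
k=(abs(y)<.02)&(abs(x)<.09)&(t[:,2]>.02)&(t[:,2]<.17)
r=np.hypot(x[k],t[k,2]); an=np.arctan2(x[k],t[k,2]); print("max r",np.sort(r)[-5:].round(3)); s=r>.1; print("ang of top pts",np.median(an[s]).round(3))
kp=(abs(abs(y)-.028)<.004)&(abs(x)<.09)&(t[:,2]>.049)&(t[:,2]<.12); print("pin pts",kp.sum(),np.c_[x[kp],y[kp],t[kp,2]].round(3).tolist()[:25])
for t in tubs(c): print(t)
E
```

```text
[0.37186051 0.10308586 0.23542722]
[(np.float64(0.23), 94), (np.float64(0.24), 92), (np.float64(0.22), 90), (np.float64(0.25), 87), (np.float64(0.21), 83), (np.float64(0.26), 79)]
[(np.float64(0.24), 62), (np.float64(0.25), 61), (np.float64(0.23), 59), (np.float64(0.26), 58), (np.float64(0.22), 55), (np.float64(0.27), 52)]
max r [0.154 0.154 0.154 0.154 0.157]
ang of top pts 0.188
pin pts 49 [[0.02, -0.025, 0.065], [0.02, 0.026, 0.067], [0.018, -0.025, 0.069], [0.017, -0.027, 0.07], [0.018, 0.028, 0.068], [0.017, 0.025, 0.072], [0.015, -0.025, 0.07], [0.016, -0.027, 0.068], [0.016, 0.031, 0.064], [0.015, 0.028, 0.07], [0.015, 0.025, 0.072], [0.014, -0.025, 0.069], [0.014, -0.027, 0.067], [0.014, 0.03, 0.067], [0.013, 0.028, 0.068], [0.013, 0.026, 0.069], [0.011, -0.025, 0.069], [0.012, -0.027, 0.065], [0.012, 0.028, 0.066], [0.01, 0.025, 0.074], [0.01, -0.025, 0.065], [0.008, 0.025, 0.076], [0.008, -0.025, 0.065], [0.006, 0.027, 0.075], [0.006, 0.024, 0.077]]
(array([250.5, 250.1]), [35, 18, 431], array([0.5946, 0.1232, 0.0853]))
(array([331.8, 261.7]), [28, 26, 596], array([ 0.5794, -0.0552,  0.0922]))
(array([290.3, 263.1]), [30, 27, 583], array([0.5702, 0.034 , 0.0923]))
(array([253.4, 305.6]), [26, 44, 586], array([0.4747, 0.1059, 0.0853]))
(array([332.8, 304. ]), [29, 29, 642], array([ 0.4886, -0.0625,  0.0921]))
(array([290.6, 305.4]), [30, 28, 641], array([0.4796, 0.0266, 0.092 ]))
```

The lever is at 0.235 on the far side with the pin down past the tooth (collar home), but it isn't fully over. I'll push it on with closed fingers from the near side.

Request:
send_rows --deltas '[[[0,3.7,0,0,0],[0,3.75,0,0,0],[0,3.75,0,0,0],[0,0,0,3,0],[0,0,0,3,0],[0,0,0,2,0],[0,0,0,1.3,0],[0,0,0,0,0]]]' --squeeze 10

```text
time: 69.08
tool_pos: [0.4862, 0.1148, 0.1412]
orientation: [-3.141, 0.002, 0.104]
ft_force: [0.4, -0.8, 0.7]
grip_width: 0.0169
grasp_force: 0.0
```

Request:
send_rows --deltas '[[[0,0.8,0,0,0],[0,0.8,0,0,0],[0,0.8,0,0,0],[0,0.5,0,0,0],[0,0.5,0,0,0],[0,0.4,0,0,0],[0,0.4,0,0,0],[0,0,0,0,0]]]'

```text
time: 70.08
tool_pos: [0.5282, 0.1193, 0.1421]
orientation: [-3.141, -0.0, 0.104]
ft_force: [-0.7, -0.2, -0.2]
grip_width: 0.0003
grasp_force: 0.5
```

Request:
send_rows --deltas '[[[0,0.2,0,0,0],[0,0.2,0,0,0],[0,0,0,0,0]]]'

```text
time: 70.45
tool_pos: [0.5321, 0.1196, 0.1422]
orientation: [-3.141, -0.0, 0.104]
ft_force: [-0.9, 0.7, -0.6]
grip_width: 0.0002
grasp_force: 0.6
```

Request:
send_rows --deltas '[[[0,-2,0,0,0],[0,-4,0,0,0],[0,0,0,-5,0],[0,0,0,-5,0],[0.3,-5,0,0,0],[0.3,-5,0,0,0],[0.3,0,0,0,0]]]'

```text
time: 71.32
tool_pos: [0.3708, 0.1029, 0.2429]
orientation: [-3.142, -0.002, 0.105]
ft_force: [0.5, 0.6, 0.5]
grip_width: 0.0251
grasp_force: 0.0
```

```bash
python3 - <<'E'
from h import *
a=np.arange(-.45,.46,.01)
for LL in lever():
    i=np.argsort(-LL)[:6]; print([(round(a[j],2),int(LL[j])) for j in i])
c=cam("top"); P=cloud(c); t=P.reshape(-1,3)-PIV
x=t[:,0]*np.cos(PSI)+t[:,1]*np.sin(PSI); y=-t[:,0]*np.sin(PSI)+t[:,1]*np.cos(PSI)
kp=(abs(abs(y)-.029)<.003)&(abs(x)<.09)&(t[:,2]>.052)&(t[:,2]<.12); print("pin",kp.sum(),np.c_[x[kp],t[kp,2]].mean(0))
d=cam("scene"); 
cv2.imwrite("pics/end.png",np.hstack([cv2.resize(c["pixels"][225:345,100:370,::-1],(540,400)),cv2.resize(d["pixels"][190:290,335:400,::-1],(260,400),interpolation=cv2.INTER_CUBIC)]))
E
```

```text
[(np.float64(0.39), 99), (np.float64(0.4), 97), (np.float64(0.38), 96), (np.float64(0.37), 92), (np.float64(0.41), 91), (np.float64(0.36), 85)]
[(np.float64(-0.07), 44), (np.float64(-0.09), 44), (np.float64(-0.08), 44), (np.float64(0.42), 44), (np.float64(0.41), 43), (np.float64(-0.1), 43)]
pin 20 [0.01810337 0.06637814]
```

View pics/end.png

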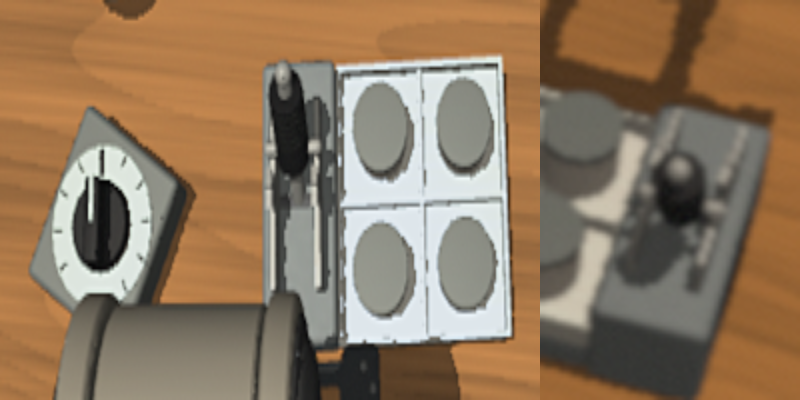

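The last view shows all four tubs standing in their pockets. The lever is over to the far side at 0.39 (tip (284,72)) with the collar seated, and the pointer lines up with the thick mark. The gripper is clear, so I'm handing in.

```bash
python3 -c "
from cell import ctrl; print(ctrl.finish_job())"
```

```text
the job is handed in; nothing more can be done
None
```

I handed the job in after about 71 s: all four tubs are upright in their own pockets, the dial's pointer is on the long thick mark to within about a degree, and the lever is in gear at about 0.39 with the collar down. The can, glass and bowl were left alone. There were three slips on the way: the grip came off the collar on both passes through the gate (I finished the last one by pushing the lever over with closed fingers), and one finger pressed on a tub lid with about 49 N, which may count against the 40 N limit.

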